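# Open the left-hand-clamped paint shaker, prop its lid and unload the tubs

## Robot

A 7-joint arm with a two-finger parallel gripper is mounted at the origin on the work surface. World frame = base frame: x ahead of the robot, y to its left, z up, the work surface at z = 0. Lengths are in m, angles in rad, forces in N, time in s.
With the tool pointing down it reaches from about 0.35 to 0.9 m from the base axis. Payload 19.9 kg.
Tool frame: the origin (TCP) lies at the very end of the fingers, on their centre line; the grasp point (between the pads) lies 19 mm behind it (r.grip_depth is the distance from the TCP to the grasp point, in m); z points along the fingers, y is the line along which they close (so a half turn about z gives the same grasp; the last joint's range is limited). The gripper opens to 94 mm and grips with 3 to 60 N. Pads are 16 mm wide; open, the fingers measure 119 mm over their backs; the gripper's body (75 mm by 177 mm) begins 78 mm behind the grasp point.
Start: joints at [-1.3, 0.417, -0.01, 1.614, 0.005, 1.111, -0.053], TCP at [0.192, 0.595, 0.176] pointing down, gripper open.
Joint ranges: [-2.81, 2.81], [-0.39, 2.02], [-1.27, 1.25], [0.06, 2.57], [-1.19, 4.33], [0.19, 2], [-2.82, 2.82]. Speed limits (rad/s): [1.89, 1.89, 2.39, 2.39, 3.01, 3.01, 3.01].

## Interface

Orientations are given as [roll, pitch, yaw] about the fixed x, y, z axes, in that order (R = Rz(yaw) Ry(pitch) Rx(roll)).
In Python, from bench import r gives the robot as it stands. The module is installed in compiled form; this text tells all that it offers.
- The arm moves only by the shell command python3 -m inch 'ROWS'. ROWS is JSON, a list of rows, each a list of 7 numbers: the turn, a rotation vector about the world's x, y, z in degrees, then the shift along the world's x, y, z in mm, then the opening in per cent of the stroke, from 0 (shut) to 100 (fully open). In form: [[wx, wy, wz, tx, ty, tz, hand], ...]. A call has 1 to 8 rows; each row shifts and turns the commanded pose from where the row before left it; what a row does not reach is not made up. A row lasts 1/12 s, in which the tool goes at most 41.7 mm and 7.16 degrees, less where a joint would pass 70% of its speed; a pose out of reach is approached as far as the arm can. A call is refused whole if a number of a shift passes 41.7 or a number of a turn 7.16, either way. A call with a gripper value outside its range is refused whole. The fingers move at their own pace and stop on an object; the grip force is fixed at half the most. Time passes only in rows, so rows that do not move let the fingers close. It gives the time, the measured TCP pose, the force, the opening and the grip force at its end, in the units of the state.
- r.observe(): the state, without advancing time (a new reading comes with each control period).
- r.camera(name): name is "scene" or "top" or "wrist"; returns the picture (384x512x3 uint8, red, green, blue); there is no depth.
- r.camera_info(name): a dict with "fovy" (degrees; the focal length in pixels is half the picture's height over the tangent of half this angle, whatever the lens; pixels are square), "cx", "cy" (the principal point, pixels), "world_from_camera" (4x4, takes a point from camera to world coordinates); the wrist camera has in their place "hand_eye" (4x4, takes a point from camera to tool coordinates, whose origin is the TCP and whose axes are the flange's). Camera axes: x right, y up, looking along -z (the intrinsics and any distortion apply to the point x, -y, -z); pixel columns grow to the right and rows downward; lengths in m; the calibration is good to about 2 mm. A picture is of the moment at which its call begins: read the wrist's pose just before it. camera_info takes no time and is no camera call.
- r.job_done(): hands the job in; it is judged then, once.
The state is a dict: "time_s": time; "qpos": joint angles; "dq": joint speeds; "joint_torque": joint torques, N m; "ee_pos": TCP position; "tool_rot": TCP orientation; "wrist_force": force on the tool from outside, world axes, zero at the start; "moment": the same for the moment, N m; "gripper_width": finger opening in m; "grasp_force": force on a finger pad.
Only numpy, scipy, OpenCV 4.12 (cv2) and the standard library are available. Lean on these libraries where they do the work, as an engineer would, in place of code of your own. Each camera call takes 0.05 s, during which the arm holds its last target. There are 200 camera calls.

## Task

The paint shaker has finished its run: unscrew the hold-down knob at its front, which has a left-hand thread (clockwise, as its engraved arrow shows), by one and a quarter turns of its engraved line, and swing its bolt forward and down out of the fork. Raise the lid without letting it slam and push the ball on the knuckle of the folding stay past dead centre so that the stay locks and the lid stands up by itself. Then lift out every tub of paint and stand it upright, wholly on the cutting mat, leaving the lid up and the canvas, the bottle and the tape where they lie.

Things in the scene. Friction and masses are not known exactly. Their poses are not given: they have to be found in the camera images.
- shaker: Benchtop paint shaker: grey housing 170 mm deep (x), 290 wide (y), fixed; clear hinged hood as lid, 143 mm high. Origin: centre of its underside. +x points to its back (knob and dial at the front, -x), +y to its left, z up. In it: black foam, top 86 mm above the table, with 3 square pockets 64 mm wide, floor 58 mm above the table, centres x -15 and y +85, 0, -85 mm; 2 or 3 hold a tub.
- knob (a joint): Turn of the hold-down knob, rad: 0 = tight; grows as it is turned CLOCKWISE seen from above, which unscrews it (left-hand thread). Starts at 0 to 0.7, stop at 9.42 (1.5 turns). Rises 1.11 mm per rad; needs 0.05 N m. Its washer sits behind 3 mm lips of the fork, so the bolt cannot swing out before about 4.5 rad.
- knob_grip (a point): Centre of the hold-down knob: black, fluted, round, 48 mm across, 30 mm high, bright top engraved with a clockwise arrow and a radial line. On its axis, 15 mm below its top; when tight 123 mm above the table, 125 mm before the shaker's origin. Turns with the knob: the engraved line lies to its -x; z along the bolt. 25 mm free all round; the hood begins 60 mm behind its axis.
- bolt (a joint): Swing bolt carrying the knob, rad: 0 = upright in the lid's fork; grows as the knob swings forward and down (to the shaker's -x); stop at 1.45, almost level. Pivot: a level axis along the shaker's y, 125 mm before its origin, 30 mm above the table. Stands by itself when upright; tilted past about 0.25 rad it drops to the stop.
- lid (a joint): Lid, rad: 0 = shut; grows as it opens upward about a hinge line along the shaker's y, 85 mm behind the shaker's origin and 90 mm above the table. 0.45 kg, stiff hinge: above about 1.2 rad it stays where it is left, below that it falls shut if let go. The stay stops it at 1.40 rad (80 degrees).
- handle_left (a point): Middle of the lid's left bar handle: round steel bar 10 mm thick, 70 mm long along the shaker's y, 40 mm in front of the lid's rim with free space behind and below. Lid shut: x -125, y +100 mm from the shaker's origin, 94 mm above the table. 210 mm from the hinge line. It can be pinched from above and turns in the grip as the lid rises.
- handle_right (a point): Middle of the lid's right bar handle, the same at y -100 mm. Either handle lifts the lid.
- stay (a joint): Folding stay on the shaker's left (+y) side, two links joined at a knuckle. Value: unfolding of the knuckle, rad: 0 = lid shut, 2.36 = links in line (dead centre), stop at 2.54 = locked, carrying the lid. With the lid left at 1.3 to 1.38 rad, a push of a few newtons on its ball, level toward the shaker's +x, straightens it, lifts the lid the last bit and takes it past dead centre.
- stay_ball (a point): Ball handle on the stay's knuckle: steel pin 12 mm thick, 40 mm long, along the shaker's +y, ending in a black ball 20 mm across. This point is on the pin's axis, 10 mm before the end of the steel, 183 mm left of the shaker's middle plane, 38 mm outside the lid's side. With the lid up it is about 120 mm above the table.
- tub_a_mid (a point): Centre (half-way up) of a closed white paint tub, an upright cylinder 58 mm across and 75 mm high, 0.17 to 0.34 kg, standing in one of the three pockets with 3 mm play each side, its upper 47 mm above the foam. z is the tub's own axis. None if there is no such tub.
- tub_b_mid (a point): Centre (half-way up) of a closed white paint tub, an upright cylinder 58 mm across and 75 mm high, 0.17 to 0.34 kg, standing in one of the three pockets with 3 mm play each side, its upper 47 mm above the foam. z is the tub's own axis. None if there is no such tub.
- tub_c_mid (a point): Centre (half-way up) of a closed white paint tub, an upright cylinder 58 mm across and 75 mm high, 0.17 to 0.34 kg, standing in one of the three pockets with 3 mm play each side, its upper 47 mm above the foam. z is the tub's own axis. None if there is no such tub.
- mat: Dark green cutting mat with a fine grid, 300 mm (its x) by 150 mm (its y), 3 mm thick, fixed on the table to the left or the right of the shaker. Origin: centre of its underside.
- canvas: Small painted canvas, 220 by 150 by 18 mm, lying on the table on the other side of the shaker; to be left alone. Origin: centre of its underside.
- bottle: Teal paint bottle, 68 mm across, 175 mm tall, standing on the far left of the table; to be left alone. Origin: centre of its base.
- tape: Roll of masking tape lying flat, 100 mm across, 24 mm high, on the far right; to be left alone. Origin: centre of its underside.

How it is judged:
By the outcome, as a careful person would: the job done as asked, in the order asked, and still so for the second after the job is handed in, with the robot touching nothing.
Of tub_a, tub_b, tub_c only 2 to 3 are there at a start; the rules pass over those that are not, and their reading is None.
At some moment in a run one of tub_a, tub_b, tub_c may be knocked a few centimetres aside while the robot is not near it.
It also fails if it takes over 208 s, if anything falls off the work surface, if the arm or the gripper's body presses on something with over 40 N, if the wrist force passes 120 N, or if a joint passes its speed limit or range.

## Working session

There is one attempt and no reset: what is moved stays moved. The work goes in short steps, Python scripts to look and compute and a shell command to move; the robot and the scene stay as the last step left them, time stands still between calls to the robot, and variables do not carry over. Pictures are saved under pics/ and viewed, at most 14 in all, crops included, and the job is handed in when it is done.

```bash
mkdir -p pics; cat > h.py <<'E'
from bench import r
import numpy as np, cv2
def K(n):
    i=r.camera_info(n); f=192/np.tan(np.radians(i['fovy'])/2); return f,i['cx'],i['cy'],i
def T(n,st=None):
    f,cx,cy,i=K(n)
    if 'world_from_camera' in i: return np.array(i['world_from_camera'])
    st=st or r.observe(); from scipy.spatial.transform import Rotation as R
    M=np.eye(4); M[:3,:3]=R.from_euler('xyz',st['tool_rot']).as_matrix() ; M[:3,3]=st['ee_pos']
    return M@np.array(i['hand_eye'])
def ray(n,u,v,M=None):
    f,cx,cy,i=K(n); M=T(n) if M is None else M
    d=M[:3,:3]@np.array([(u-cx)/f,-(v-cy)/f,-1]); return M[:3,3],d
def onz(n,u,v,z,M=None):
    o,d=ray(n,u,v,M); return o+d*(z-o[2])/d[2]
def pix(n,p,M=None):
    f,cx,cy,i=K(n); M=T(n) if M is None else M
    q=M[:3,:3].T@(np.array(p)-M[:3,3]); return cx+f*q[0]/-q[2], cy+f*q[1]/q[2]
def snap(n,fn):
    M=T(n); im=r.camera(n); cv2.imwrite('pics/'+fn,im[:,:,::-1]); return im,M
E
python3 - <<'E'
from h import *
print(r.observe())
for n in('scene','top','wrist'): print(n,r.camera_info(n))
a,_=snap('scene','s0.png'); b,_=snap('top','t0.png')
E
```

```text
{'time_s': 0.0, 'qpos': array([-1.29951152,  0.41798432, -0.01030669,  1.61415402,  0.00469265,
        1.11069783, -0.05300578]), 'dq': array([ 9.83938633e-04, -2.16763240e-04,  9.47640144e-04,  2.72088166e-04,
        1.70352673e-03,  3.62419766e-05, -8.78653829e-04]), 'joint_torque': array([-7.10061631e-04, -8.51269770e+01,  6.38274439e-01, -4.25990081e+01,
       -4.88380459e-02,  1.87530956e-02,  1.27768553e-04]), 'ee_pos': array([0.19220386, 0.5942865 , 0.1758273 ]), 'tool_rot': array([-3.14037588e+00,  8.30733801e-05,  2.82881038e+00]), 'wrist_force': array([ 0.65983069,  0.33225197, -0.5270753 ]), 'moment': array([-0.06536756,  0.03410288, -0.02833476]), 'grasp_force': 0.0, 'gripper_width': 0.09407325896719997}
scene {'fovy': 44.069905804515166, 'cx': 261.14178227977163, 'cy': 185.67390926722976, 'world_from_camera': array([[ 0.44049863, -0.74755937,  0.49710758,  1.12112093],
       [ 0.8977487 ,  0.36857147, -0.24125162, -0.28100026],
       [-0.00286977,  0.55254869,  0.83347568,  1.02265007],
       [ 0.        ,  0.        ,  0.        ,  1.        ]])}
top {'fovy': 42.993899675620604, 'cx': 256.13547974733666, 'cy': 187.44874101635227, 'world_from_camera': array([[-0.08940301,  0.96904446, -0.23013025,  0.31990805],
       [-0.99599405, -0.08658448,  0.02233804,  0.00761433],
       [ 0.00172085,  0.23120545,  0.97290343,  1.33731843],
       [ 0.        ,  0.        ,  0.        ,  1.        ]])}
wrist {'fovy': 69.15687766132419, 'cx': 260.0920815760741, 'cy': 195.5220631468651, 'hand_eye': array([[ 3.02514357e-04,  9.57378046e-01,  2.88837645e-01,
         8.46098090e-02],
       [ 9.99999886e-01, -1.82531496e-04, -4.42333878e-04,
         5.38712328e-04],
       [-3.70758777e-04,  2.88837745e-01, -9.57377992e-01,
        -2.08543183e-01],
       [ 0.00000000e+00,  0.00000000e+00,  0.00000000e+00,
         1.00000000e+00]])}
```

View pics/t0.png

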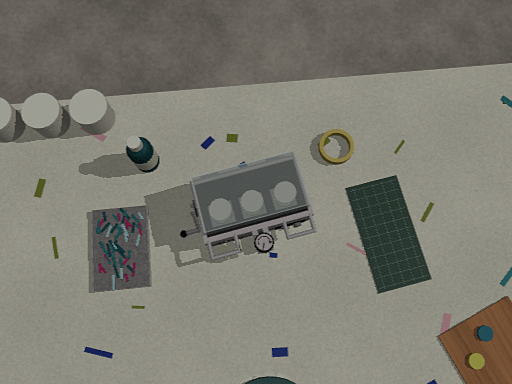

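View pics/s0.png

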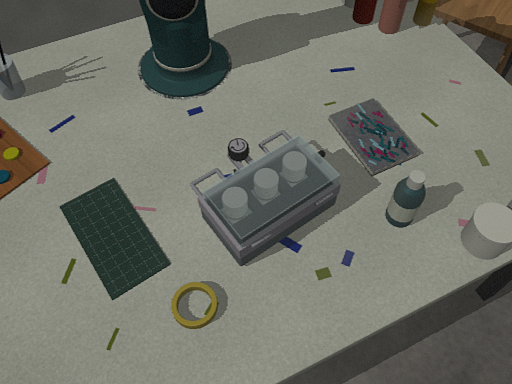

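The top view shows the shaker with its knob at (264,242), three tubs at (220,210), (252,202) and (285,192), the mat at right about (388,234), and the stay ball at (183,234). The scene view agrees, with the knob at (238,149).

```bash
cat > m.py <<'E'
from h import *
from scipy.optimize import least_squares
print('tcp',pix('top',r.observe()['ee_pos']),pix('scene',r.observe()['ee_pos']))
t=cv2.imread('pics/t0.png'); s=cv2.imread('pics/s0.png')
def mat(im,n):
    hsv=cv2.cvtColor(im,cv2.COLOR_BGR2HSV)
    m=cv2.inRange(hsv,(60,50,20),(95,255,120)); m=cv2.morphologyEx(m,cv2.MORPH_CLOSE,np.ones((5,5)))
    c=[c for c in cv2.findContours(m,0,2)[0] if cv2.contourArea(c)>1500]
    for c in c:
        b=cv2.boxPoints(cv2.minAreaRect(c)); print(n,cv2.contourArea(c),b.mean(0)); w=np.array([onz(n,*q,.003) for q in b]); print(w[:,:2].round(4),w.mean(0).round(4), np.linalg.norm(w[1]-w[0]),np.linalg.norm(w[2]-w[1]))
mat(t,'top'); mat(s,'scene')
def tri(a,b):
    A=[];B=[]
    for n,(u,v) in(('top',a),('scene',b)):
        o,d=ray(n,u,v); d=d/np.linalg.norm(d); P=np.eye(3)-np.outer(d,d); A.append(P);B.append(P@o)
    x=np.linalg.lstsq(np.vstack(A),np.hstack(B),rcond=None); return x[0].round(4),x[1]
for n,a,b in(('knob',(264,242),(238,145)),):print(n,tri(a,b))
cv2.imwrite('pics/t0c.png',cv2.resize(t[140:280,160:330],None,fx=4.5,fy=4.2,interpolation=2))
cv2.imwrite('pics/s0c.png',cv2.resize(s[120:270,180:350],None,fx=4.5,fy=4,interpolation=2))
E
python3 m.py
```

```text
tcp (np.float64(-1.6120607073098085), np.float64(386.07312077910336)) (np.float64(391.5761560707658), np.float64(-3.289800822062773))
top 5582.0 [387.98438 233.16153]
[[ 0.6114 -0.2738]
 [ 0.6449 -0.4249]
 [ 0.3431 -0.4681]
 [ 0.3135 -0.3241]] [ 0.4782 -0.3727  0.003 ] 0.15478164926705068 0.304915368402998
scene 6585.0 [114.94616 236.03076]
[[ 0.3451 -0.4682]
 [ 0.3104 -0.306 ]
 [ 0.6199 -0.2721]
 [ 0.6383 -0.4174]] [ 0.4784 -0.3659  0.003 ] 0.16578718682260846 0.3114109916358262
scene 5585.5 [183.94815   47.409912]
[[-0.3727 -0.0258]
 [-0.2503  0.2524]
 [ 0.1817  0.0706]
 [ 0.077  -0.1638]] [-0.0911  0.0334  0.003 ] 0.3038837968074932 0.4687427738080484
knob (array([ 0.4649, -0.0251,  0.1384]), array([7.18397194e-06]))
```

View pics/t0c.png

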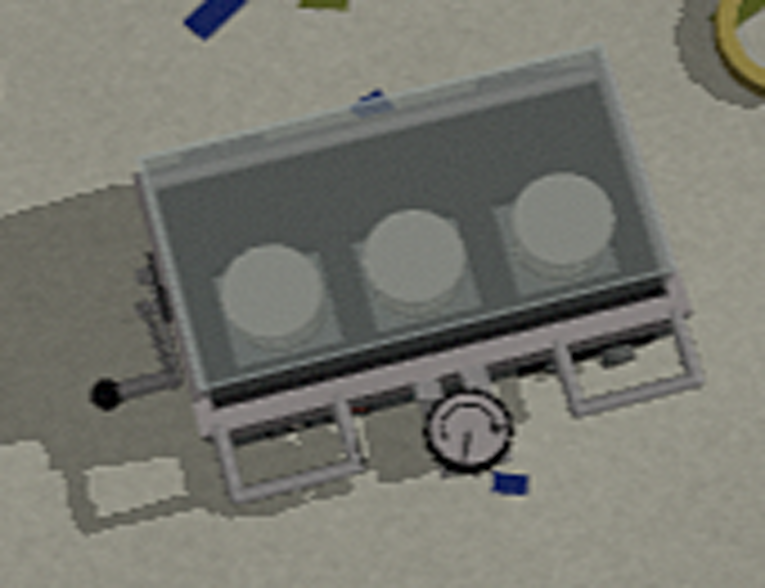

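```bash
cat > m2.py <<'E'
from h import *
c=lambda u,v:(160+u/4.5,140+v/4.2)
P={n:onz('top',*c(*uv),z) for n,uv,z in [('hl',(297,482),.096),('hr',(639,396),.096),('knob',(468,430),.138),('ta',(272,290),.133),('tb',(413,256),.133),('tc',(563,218),.133),('line',(465,462),.138),('ball',(106,394),.1)]}
for n,p in P.items(): print(n,p.round(4))
d=P['hl']-P['hr']; print('len',np.linalg.norm(d)); yaw=np.arctan2(-d[0],d[1]); print('yaw h',np.degrees(yaw))
d=P['ta']-P['tc']; print('len',np.linalg.norm(d)); print('yaw t',np.degrees(np.arctan2(-d[0],d[1])))
Q=np.array([P[k][:2] for k in('hl','hr','knob','ta','tb','tc')]);L=np.array([[-.125,.1],[-.125,-.1],[-.125,0],[-.015,.085],[-.015,0],[-.015,-.085]])
a,b=Q-Q.mean(0),L-L.mean(0); th=np.arctan2((b[:,0]*a[:,1]-b[:,1]*a[:,0]).sum(),(a*b).sum()); R=np.array([[np.cos(th),-np.sin(th)],[np.sin(th),np.cos(th)]]); o=Q.mean(0)-R@L.mean(0)
print('yaw',np.degrees(th),'o',o,'res',((L@R.T+o-Q)*1000).round(1).tolist())
E
python3 m2.py
```

```text
hl [0.4457 0.0708 0.096 ]
hr [ 0.4804 -0.1268  0.096 ]
knob [ 0.4634 -0.0268  0.138 ]
ta [0.5572 0.0743 0.133 ]
tb [ 0.5709 -0.006   0.133 ]
tc [ 0.5867 -0.0921  0.133 ]
line [ 0.4449 -0.0234  0.138 ]
ball [0.508  0.1745 0.1   ]
len 0.2006402894872738
yaw h 9.945803745595526
len 0.16898857668709336
yaw t 10.046471924108843
yaw 10.082860317318188 o [ 0.58629101 -0.00550308] res [[-0.0, 0.2], [0.4, 0.9], [-0.2, -0.6], [-0.6, 1.3], [0.6, -2.2], [-0.3, 0.3]]
```

```bash
python3 - <<'E'
from h import *
c=lambda u,v:(160+u/4.5,140+v/4.2)
th=np.radians(10.08);o=np.array([.5863,-.0055])
for z in(.143,.233):
  for q in((140,160),(600,50),(668,275),(210,385)):
    p=onz('top',*c(*q),z)[:2]-o; print(z,(np.array([[np.cos(th),np.sin(th)],[-np.sin(th),np.cos(th)]])@p).round(3))
R=np.array([[np.cos(th),-np.sin(th)],[np.sin(th),np.cos(th)]])
for n,l in dict(knob=(-.125,0),hl=(-.125,.1),hr=(-.125,-.1),t1=(-.015,.085),t2=(-.015,0),t3=(-.015,-.085)).items(): print(n,(o+R@l).round(4))
E
```

```text
0.143 [0.08  0.135]
0.143 [ 0.079 -0.133]
0.143 [-0.065 -0.131]
0.143 [-0.063  0.13 ]
0.233 [0.054 0.13 ]
0.233 [ 0.053 -0.119]
0.233 [-0.08  -0.116]
0.233 [-0.078  0.125]
knob [ 0.4632 -0.0274]
hl [0.4457 0.0711]
hr [ 0.4807 -0.1258]
t1 [0.5567 0.0756]
t2 [ 0.5715 -0.0081]
t3 [ 0.5864 -0.0918]
```

```bash
python3 -m inch '[[0,0,0,0,0,20,70],[0,0,0,0,0,20,70],[0,0,0,13.6,-31.1,0,70],[0,0,0,13.6,-31.1,0,70],[0,0,0,13.6,-31.1,0,70],[0,0,0,13.6,-31.1,0,70],[0,0,0,13.6,-31.1,0,70],[0,0,0,13.6,-31.1,0,70]]'
python3 -m inch '[[0,0,0,13.6,-31.1,0,70],[0,0,0,13.6,-31.1,0,70],[0,0,0,13.6,-31.1,0,70],[0,0,0,13.6,-31.1,0,70],[0,0,0,13.6,-31.1,0,70],[0,0,0,13.6,-31.1,0,70],[0,0,0,13.6,-31.1,0,70]]'
python3 -m inch '[[0,0,-2,13.6,-31.1,0,70],[0,0,0,13.6,-31.1,0,70],[0,0,0,13.6,-31.1,0,70],[0,0,0,13.6,-31.1,0,70],[0,0,0,13.6,-31.1,0,70],[0,0,0,13.6,-31.1,0,70],[0,0,0,0,0,0,70],[0,0,0,0,0,0,70]]'
python3 -c "
from h import *
o=r.observe();print(o)
im,M=snap('wrist','w1.png');print(pix('wrist',(.4632,-.0274,.138),M),pix('wrist',o['ee_pos'],M))"
```

```text
time_s: 0.77
ee_pos: [0.2742, 0.4063, 0.2162]
tool_rot: [-3.141, -0.0, 2.829]
wrist_force: [0.7, 0.3, 0.9]
gripper_width: 0.0657
grasp_force: 0.0
time_s: 1.35
ee_pos: [0.3693, 0.1887, 0.2164]
tool_rot: [3.141, -0.0, 2.829]
wrist_force: [1.2, -0.3, -0.0]
gripper_width: 0.066
grasp_force: 0.0
time_s: 2.02
ee_pos: [0.4508, 0.0023, 0.2162]
tool_rot: [-3.141, -0.0, 2.791]
wrist_force: [-0.8, -0.3, -0.4]
gripper_width: 0.0657
grasp_force: 0.0
{'time_s': 2.0167, 'qpos': array([-0.5915249 ,  0.05522786,  0.54117364,  1.99115203, -0.03122972,
        1.10383488,  1.18305608]), 'dq': array([-0.03162876, -0.01174954, -0.04205879,  0.01447091,  0.0005914 ,
       -0.0002985 , -0.02941983]), 'joint_torque': array([ 3.17065246e+00, -4.04869580e+01,  4.31369171e+00, -4.33233261e+01,
        1.36418198e-01, -8.55405349e-03,  9.38982815e-01]), 'ee_pos': array([0.45080229, 0.00234893, 0.21618748]), 'tool_rot': array([-3.14086874e+00, -2.86483819e-04,  2.79079913e+00]), 'wrist_force': array([-0.82418477, -0.34700212, -0.39213683]), 'moment': array([ 0.03426236,  0.01344553, -0.04035258]), 'grasp_force': 0.0, 'gripper_width': 0.0657148894221595}
(np.float64(237.92341029036572), np.float64(213.0010692735048)) (np.float64(259.29839255363055), np.float64(221.3641218308239))
```

View pics/w1.png

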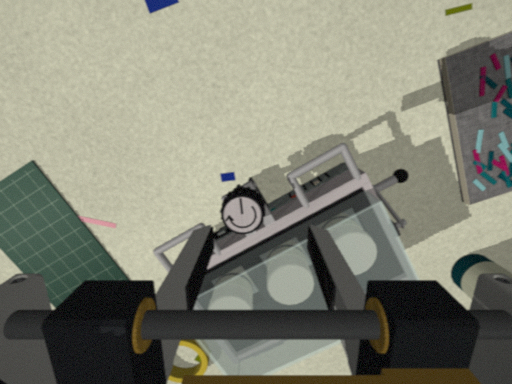

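```bash
python3 -m inch '[[0,0,0,6.2,-15,0,70],[0,0,0,6.2,-15,0,70],[0,0,0,0,0,0,70],[0,0,0,0,0,0,70]]'
python3 -c "
from h import *
o=r.observe();print(o['ee_pos'],o['tool_rot'])
im,M=snap('wrist','w2.png');print(pix('wrist',(.4632,-.0274,.138),M))
x,y=map(int,pix('wrist',(.4632,-.0274,.138),M))
cv2.imwrite('pics/w2c.png',cv2.resize(im[y-60:y+60,x-80:x+80,::-1],None,fx=5,fy=5,interpolation=2));print(x-80,y-60)"
```

```text
time_s: 2.4
ee_pos: [0.4629, -0.0256, 0.2163]
tool_rot: [-3.141, -0.0, 2.794]
wrist_force: [-0.2, 0.4, 0.2]
gripper_width: 0.0657
grasp_force: 0.0
[ 0.46287898 -0.02555366  0.21627269] [-3.14144248e+00 -3.64171039e-04  2.79417526e+00]
(np.float64(257.96578455568005), np.float64(194.68419264965618))
177 134
```

View pics/w2c.png

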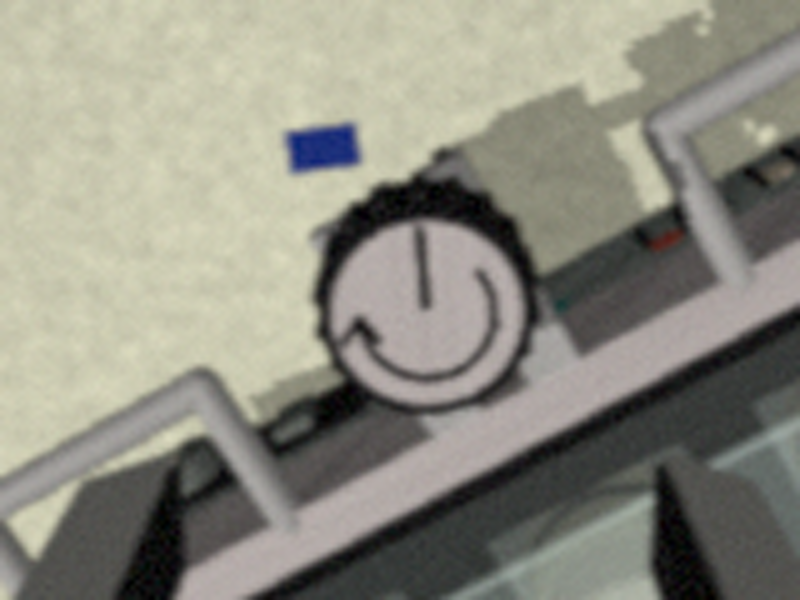

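Knob disc centred at crop (429,314); its line runs to (419,228).

```bash
python3 -c "
from h import *
M=T('wrist');c=lambda u,v:onz('wrist',177+u/5,134+v/5,.1385,M)
a=c(429,314);b=c(419,228);print(a,np.degrees(np.arctan2(*(b-a)[1::-1])));print(c(325,314)-c(532,314))"
```

```text
[ 0.4669356  -0.02283882  0.1385    ] 166.6570777241919
[-0.01511471 -0.04186353  0.        ]
```

```bash
python3 -m inch '[[0,0,0,2.6,1,-20,70],[0,0,0,0,0,-30,70],[0,0,0,0,0,-30,70],[0,0,0,0,0,-26,70],[0,0,0,0,0,0,70]]'
python3 -m inch '[[0,0,0,0,0,0,40],[0,0,0,0,0,0,40],[0,0,0,0,0,0,40],[0,0,0,0,0,0,40],[0,0,0,0,0,0,40],[0,0,0,0,0,0,40]]'
```

```text
time_s: 2.87
ee_pos: [0.4629, -0.024, 0.1067]
tool_rot: [-3.139, -0.005, 2.796]
wrist_force: [-0.0, 0.4, -0.8]
gripper_width: 0.066
grasp_force: 0.0
time_s: 3.37
ee_pos: [0.466, -0.0251, 0.111]
tool_rot: [3.141, 0.001, 2.794]
wrist_force: [-0.1, -0.1, 0.4]
gripper_width: 0.0377
grasp_force: 0.0
```

```bash
python3 -c "
from h import *
print(r.observe()['grasp_force'],r.observe()['moment'])
im,M=snap('wrist','w3.png');im2,_=snap('scene','s3.png')
a=cv2.resize(im[150:350,150:370,::-1],(400,400));b=cv2.resize(im2[90:210,180:300,::-1],(400,400),interpolation=2)
cv2.imwrite('pics/c3.png',np.hstack([a,b]))"
```

```text
0.0 [ 0.00705025  0.03337493 -0.03378585]
```

View pics/c3.png

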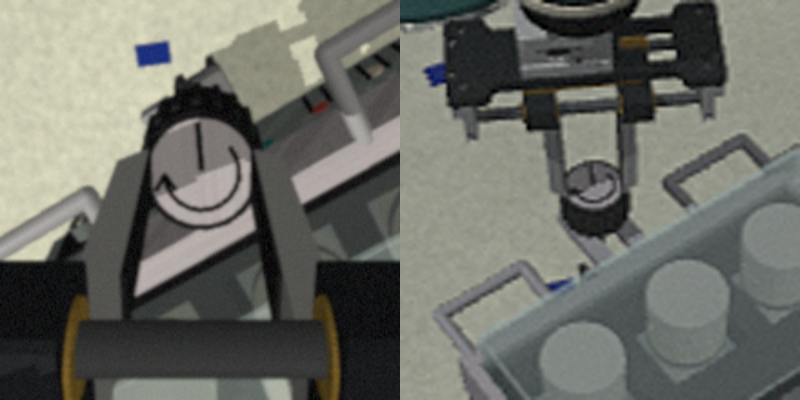

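```bash
python3 -c "
from h import *
M=T('wrist')
print(onz('wrist',261.7,236,.1385,M),onz('scene',237.6,145.5,.1385))
print(pix('wrist',(.466,-.025,.1385),M),pix('scene',(.466,-.025,.1385)),pix('scene',(.466,-.025,.111)))
p=np.array(r.observe()['ee_pos']);y=np.array([.34,.94,0])
for s in(-.019,.019):print(pix('scene',p+s*y),pix('wrist',p+s*y,M),pix('scene',p+s*y+[0,0,.02]),pix('wrist',p+s*y+[0,0,.02],M))
"
```

```text
[ 0.46634379 -0.02348426  0.1385    ] [ 0.4665839  -0.02480313  0.1385    ]
(np.float64(259.52471158270953), np.float64(236.24931483266457)) (np.float64(237.421992474487), np.float64(145.35512263184938)) (np.float64(237.92850963451048), np.float64(152.443660620702))
(np.float64(230.0067842824008), np.float64(153.19610321029728)) (np.float64(235.6896840170318), np.float64(221.37399185145648)) (np.float64(229.52328535821732), np.float64(148.0765731865332)) (np.float64(233.42767653688554), np.float64(231.65135219994247))
(np.float64(245.66086387197407), np.float64(151.80979510211753)) (np.float64(282.9033830728812), np.float64(221.34983925718115)) (np.float64(245.4088313749534), np.float64(146.67977663083133)) (np.float64(285.0517430302743), np.float64(231.62392093724623))
```

```bash
python3 -m inch '[[0,0,0,0,0,0,30],[0,0,0,0,0,0,30],[0,0,0,0,0,0,30]]'; python3 -m inch '[[0,0,0,0,0,0,10],[0,0,0,0,0,0,10],[0,0,0,0,0,0,10]]'
python3 -c "
from h import *
im,M=snap('wrist','w4.png');im2,_=snap('scene','s4.png')
a=cv2.resize(im[150:350,150:370,::-1],(400,400));b=cv2.resize(im2[90:210,180:300,::-1],(400,400),interpolation=2)
cv2.imwrite('pics/c4.png',np.hstack([a,b]))"
```

```text
time_s: 3.72
ee_pos: [0.4657, -0.0253, 0.1104]
tool_rot: [-3.141, 0.0, 2.794]
wrist_force: [-0.0, 0.1, -0.9]
gripper_width: 0.0287
grasp_force: 0.0
time_s: 3.97
ee_pos: [0.4657, -0.0253, 0.1104]
tool_rot: [-3.141, -0.0, 2.794]
wrist_force: [-0.4, -0.6, -0.0]
gripper_width: 0.0118
grasp_force: 0.0
```

View pics/c4.png

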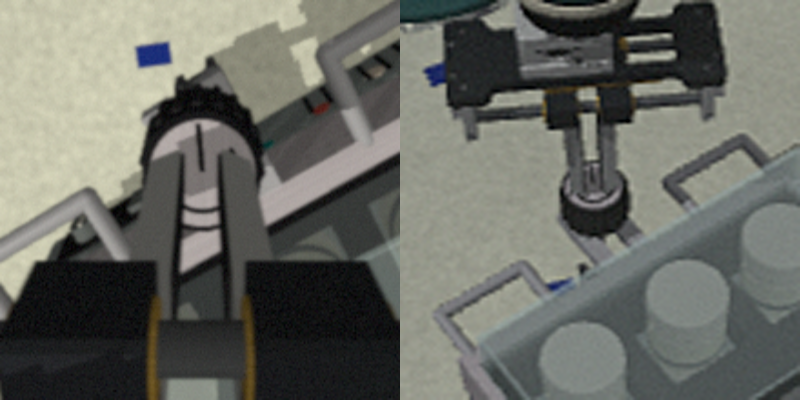

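```bash
python3 -c "
from bench import r
print(r.grip_depth,[a for a in dir(r) if a[0]!='_'])"
for i in 1 2; do :; done
python3 -m inch '[[0,0,0,0,0,-2,10],[0,0,0,0,0,0,10]]' | grep -E 'ee_pos|force'
python3 -m inch '[[0,0,0,0,0,-2,10],[0,0,0,0,0,0,10]]' | grep -E 'ee_pos|force'
```

```text
0.0188 ['PlanningError', 'camera', 'camera_info', 'grip_depth', 'job_done', 'observe']
ee_pos: [0.4668, -0.0253, 0.1093]
wrist_force: [-5.2, 0.3, 18.7]
grasp_force: 9.3
ee_pos: [0.4678, -0.0253, 0.1087]
wrist_force: [-10.8, 1.2, 48.2]
grasp_force: 24.2
```

```bash
python3 -m inch '[[0,0,0,0,0,8,10],[0,0,0,0,0,0,75],[0,0,0,0,0,0,75],[0,0,0,0,0,0,75],[0,0,0,0,0,0,75],[0,0,0,0,0,0,75],[0,0,0,0,0,0,75],[0,0,0,0,0,0,75]]' 
python3 -c "
from h import *
im,M=snap('wrist','w5.png');im2,_=snap('scene','s5.png')
a=cv2.resize(im[150:350,150:370,::-1],(400,400));b=cv2.resize(im2[90:210,180:300,::-1],(400,400),interpolation=2)
cv2.imwrite('pics/c5.png',np.hstack([a,b]))"
```

```text
time_s: 5.07
ee_pos: [0.4656, -0.0253, 0.1143]
tool_rot: [-3.141, -0.0, 2.794]
wrist_force: [-0.4, 1.1, -0.2]
gripper_width: 0.0525
grasp_force: 0.0
```

View pics/c5.png

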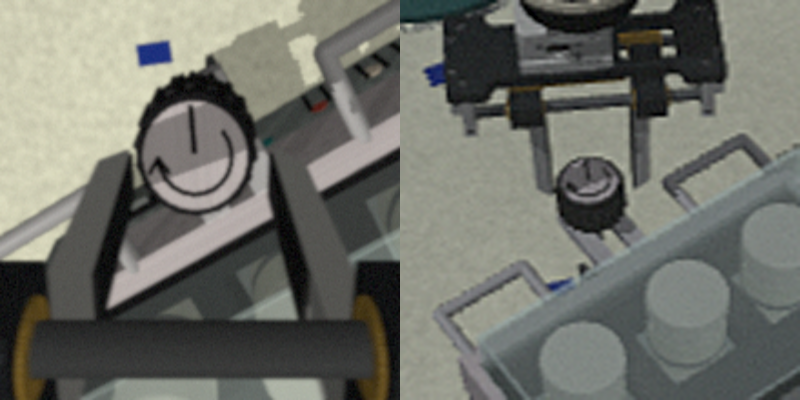

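```bash
for i in 1; do python3 -m inch '[[0,0,0,0,0,-4,75],[0,0,0,0,0,-4,75],[0,0,0,0,0,0,75]]' | grep -E 'ee_pos|wrist_f|width'
python3 -m inch '[[0,0,0,0,0,-5,75],[0,0,0,0,0,-5,75],[0,0,0,0,0,0,75]]' | grep -E 'ee_pos|wrist_f|width'
python3 -m inch '[[0,0,0,0,0,-4,75],[0,0,0,0,0,-4,75],[0,0,0,0,0,0,75]]' | grep -E 'ee_pos|wrist_f|width'; done
```

```text
ee_pos: [0.4653, -0.0252, 0.1056]
wrist_force: [-0.6, -0.0, -0.9]
gripper_width: 0.0707
ee_pos: [0.4652, -0.0253, 0.0954]
wrist_force: [-0.2, 0.1, -0.2]
gripper_width: 0.0706
ee_pos: [0.4653, -0.0252, 0.0877]
wrist_force: [-0.3, -0.1, 0.4]
gripper_width: 0.0707
```

No contact; the real fingertips sit about 28 mm above the reported TCP. Close here.

```bash
python3 -m inch '[[0,0,0,0,0,0,40],[0,0,0,0,0,0,40],[0,0,0,0,0,0,40],[0,0,0,0,0,0,40],[0,0,0,0,0,0,40],[0,0,0,0,0,0,40]]'
```

```text
time_s: 6.42
ee_pos: [0.466, -0.0257, 0.0887]
tool_rot: [-3.141, 0.001, 2.794]
wrist_force: [0.8, -5.2, 3.8]
gripper_width: 0.0479
grasp_force: 30.0
```

```bash
python3 -m inch '[[0,0,-3,0,0,0.1,35],[0,0,-7,0,0,0.1,35],[0,0,-7,0,0,0.1,35],[0,0,-7,0,0,0.2,35],[0,0,-7,0,0,0.1,35],[0,0,-7,0,0,0.1,35]]'
python3 -m inch '[[0,0,-7,0,0,0.1,35],[0,0,-7,0,0,0.1,35],[0,0,-7,0,0,0.1,35],[0,0,-7,0,0,0.2,35],[0,0,-7,0,0,0.1,35],[0,0,-7,0,0,0.1,35],[0,0,-7,0,0,0.1,35],[0,0,-7,0,0,0.2,35]]'
```

```text
time_s: 6.92
ee_pos: [0.4661, -0.0264, 0.0894]
tool_rot: [3.141, 0.002, 2.124]
wrist_force: [0.0, -10.2, 3.5]
gripper_width: 0.0477
grasp_force: 30.0
time_s: 7.58
ee_pos: [0.4652, -0.0263, 0.0903]
tool_rot: [-3.141, 0.001, 1.146]
wrist_force: [-5.9, -8.9, 9.0]
gripper_width: 0.0476
grasp_force: 30.0
```

```bash
python3 -m inch '[[0,0,-7,-0.3,-0.5,0.5,35],[0,0,-7,-0.3,-0.5,0.5,35],[0,0,-7,0,0,0.1,35],[0,0,-7,0,0,0.2,35],[0,0,-7,0,0,0.1,35],[0,0,-7,0,0,0.1,35],[0,0,-7,0,0,0.1,35],[0,0,-7,0,0,0.1,35]]'
python3 -m inch '[[0,0,0,0,0,0,35],[0,0,0,0,0,0,75],[0,0,0,0,0,0,75],[0,0,0,0,0,0,75],[0,0,0,0,0,0,75],[0,0,0,0,0,0,75]]'
python3 -c "
from h import *
im,M=snap('wrist','w6.png');im2,_=snap('top','t6.png')
a=cv2.resize(im[150:350,150:370,::-1],(400,400));b=cv2.resize(im2[205:275,230:300,::-1],(400,400),interpolation=2)
cv2.imwrite('pics/c6.png',np.hstack([a,b]))"
```

```text
time_s: 8.25
ee_pos: [0.4639, -0.0254, 0.0915]
tool_rot: [-3.139, 0.002, 0.17]
wrist_force: [-8.5, 3.4, 6.5]
gripper_width: 0.0476
grasp_force: 30.0
time_s: 8.75
ee_pos: [0.4652, -0.0262, 0.0919]
tool_rot: [-3.141, -0.0, 0.176]
wrist_force: [0.5, 0.1, 0.0]
gripper_width: 0.0701
grasp_force: 0.0
```

View pics/c6.png

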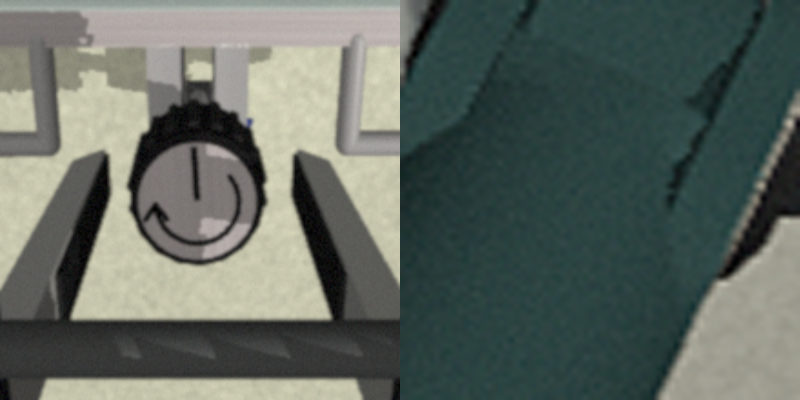

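```bash
python3 -m inch '[[0,0,7,-1,0,0,75],[0,0,7,0,0,0,75],[0,0,7,0,0,0,75],[0,0,7,0,0,0,75],[0,0,7,0,0,0,75],[0,0,7,0,0,0,75],[0,0,7,0,0,0,75],[0,0,7,0,0,0,75]]' | grep -E 'rot|wrist'
python3 -m inch '[[0,0,7,0,0,0,75],[0,0,7,0,0,0,75],[0,0,7,0,0,0,75],[0,0,7,0,0,0,75],[0,0,7,0,0,0,75],[0,0,7,0,0,0,75],[0,0,7,0,0,0,75],[0,0,7,0,0,0,75]]' | grep -E 'rot|wrist'
python3 -m inch '[[0,0,7,0,0,0,75],[0,0,7,0,0,0,75],[0,0,7,0,0,0,75],[0,0,7,0,0,0,75],[0,0,7,0,0,0,75],[0,0,3,0,0,0,75],[0,0,0,0,0,0,75]]' | grep -E 'rot|wrist|ee'
python3 -m inch '[[0,0,0,0,0,0,40],[0,0,0,0,0,0,40],[0,0,0,0,0,0,40],[0,0,0,0,0,0,40],[0,0,0,0,0,0,40],[0,0,0,0,0,0,40]]'
python3 -m inch '[[0,0,-7,0,0,0.1,35],[0,0,-7,0,0,0.1,35],[0,0,-7,0,0,0.1,35],[0,0,-7,0,0,0.2,35],[0,0,-7,0,0,0.1,35],[0,0,-7,0,0,0.1,35],[0,0,-7,0,0,0.1,35],[0,0,-7,0,0,0.2,35]]'
```

```text
tool_rot: [3.141, -0.0, 1.159]
wrist_force: [-0.5, 0.6, 0.4]
tool_rot: [3.142, 0.0, 2.137]
wrist_force: [-0.8, -0.4, -0.1]
ee_pos: [0.4642, -0.0264, 0.0919]
tool_rot: [3.141, 0.0, 2.796]
wrist_force: [0.3, 0.6, 0.5]
time_s: 11.27
ee_pos: [0.4642, -0.0257, 0.0919]
tool_rot: [3.141, 0.0, 2.794]
wrist_force: [-0.7, 4.4, 2.4]
gripper_width: 0.0476
grasp_force: 30.0
time_s: 11.93
ee_pos: [0.4643, -0.0255, 0.093]
tool_rot: [3.141, -0.001, 1.811]
wrist_force: [0.3, 7.0, 3.6]
gripper_width: 0.0477
grasp_force: 30.0
```

Well centred. Continue, then regrasp for the third time.

```bash
python3 -m inch '[[0,0,-7,0,0.3,0.1,35],[0,0,-7,0,0.2,0.1,35],[0,0,-7,0,0,0.1,35],[0,0,-7,0,0,0.2,35],[0,0,-7,0,0,0.1,35],[0,0,-7,0,0,0.1,35],[0,0,-7,0,0,0.1,35],[0,0,-7,0,0,0.2,35]]' | grep -E 'rot|wrist'
python3 -m inch '[[0,0,-7,0,0,0.1,35],[0,0,-7,0,0,0.1,35],[0,0,-7,0,0,0.1,35],[0,0,-7,0,0,0.2,35],[0,0,-7,0,0,0.1,35],[0,0,-3,0,0,0.1,35],[0,0,0,0,0,0,35],[0,0,0,0,0,0,35]]'
python3 -m inch '[[0,0,0,0,0,0,75],[0,0,0,0,0,0,75],[0,0,0,0,0,0,75],[0,0,0,0,0,0,75],[0,0,0,0,0,0,75]]'
python3 -c "
from h import *
im,M=snap('wrist','w7.png')"
python3 -m inch '[[0,0,7,0,0,0,75],[0,0,7,0,0,0,75],[0,0,7,0,0,0,75],[0,0,7,0,0,0,75],[0,0,7,0,0,0,75],[0,0,7,0,0,0,75],[0,0,7,0,0,0,75],[0,0,7,0,0,0,75]]' | grep -E 'rot|wrist'
python3 -m inch '[[0,0,7,0,0,0,75],[0,0,7,0,0,0,75],[0,0,7,0,0,0,75],[0,0,7,0,0,0,75],[0,0,7,0,0,0,75],[0,0,7,0,0,0,75],[0,0,7,0,0,0,75],[0,0,7,0,0,0,75]]' | grep -E 'rot|wrist'
python3 -m inch '[[0,0,7,0,0,0,75],[0,0,7,0,0,0,75],[0,0,7,0,0,0,75],[0,0,7,0,0,0,75],[0,0,7,0,0,0,75],[0,0,3,0,0,0,75],[0,0,0,0,0,0,75]]' | grep -E 'rot|wrist|ee'
python3 -m inch '[[0,0,0,0,0,0,40],[0,0,0,0,0,0,40],[0,0,0,0,0,0,40],[0,0,0,0,0,0,40],[0,0,0,0,0,0,40],[0,0,0,0,0,0,40]]'
python3 -m inch '[[0,0,-7,0,0,0.1,35],[0,0,-7,0,0,0.1,35],[0,0,-7,0,0,0.1,35],[0,0,-7,0,0,0.2,35],[0,0,-7,0,0,0.1,35],[0,0,-7,0,0,0.1,35],[0,0,-7,0,0,0.1,35],[0,0,-7,0,0,0.2,35]]'
```

```text
tool_rot: [-3.141, -0.001, 0.833]
wrist_force: [-1.1, 5.6, 4.4]
time_s: 13.27
ee_pos: [0.4646, -0.0252, 0.0947]
tool_rot: [-3.141, -0.001, 0.176]
wrist_force: [0.2, 3.9, 5.0]
gripper_width: 0.0479
grasp_force: 30.0
time_s: 13.68
ee_pos: [0.464, -0.0259, 0.0945]
tool_rot: [3.142, 0.0, 0.176]
wrist_force: [0.2, 0.7, 0.7]
gripper_width: 0.0706
grasp_force: 0.0
tool_rot: [3.142, 0.0, 1.159]
wrist_force: [0.4, 0.7, 0.2]
tool_rot: [-3.142, 0.0, 2.137]
wrist_force: [0.5, 0.2, 0.5]
ee_pos: [0.4641, -0.026, 0.0945]
tool_rot: [-3.142, 0.0, 2.796]
wrist_force: [0.3, -0.5, -0.5]
time_s: 16.15
ee_pos: [0.4641, -0.0255, 0.0946]
tool_rot: [3.141, -0.0, 2.794]
wrist_force: [-0.5, 2.4, 0.8]
gripper_width: 0.0473
grasp_force: 30.0
time_s: 16.82
ee_pos: [0.4644, -0.0254, 0.0957]
tool_rot: [3.141, -0.0, 1.811]
wrist_force: [0.4, 2.8, 1.6]
gripper_width: 0.0477
grasp_force: 30.0
```

```bash
python3 -m inch '[[0,0,-7,0,0,0.1,35],[0,0,-7,0,0,0.1,35],[0,0,-7,0,0,0.1,35],[0,0,-7,0,0,0.2,35],[0,0,-7,0,0,0.1,35],[0,0,-7,0,0,0.1,35],[0,0,-7,0,0,0.1,35],[0,0,-7,0,0,0.2,35]]' | grep -E 'rot|wrist'
python3 -m inch '[[0,0,-7,0,0,0.1,35],[0,0,-7,0,0,0.1,35],[0,0,-7,0,0,0.1,35],[0,0,-7,0,0,0.2,35],[0,0,-7,0,0,0.1,35],[0,0,-3,0,0,0.1,35],[0,0,0,0,0,0,35],[0,0,0,0,0,0,35]]'
python3 -m inch '[[0,0,0,0,0,0,75],[0,0,0,0,0,0,75],[0,0,0,0,0,0,75],[0,0,0,0,0,0,75],[0,0,0,0,0,0,75]]'
python3 -c "
from h import *
im,M=snap('wrist','w8.png')
L=[]
for n in '678': L.append(cv2.resize(cv2.imread(f'pics/w{n}.png')[200:300,210:310],(260,260),interpolation=2))
cv2.imwrite('pics/c8.png',np.hstack(L))"
```

```text
tool_rot: [-3.141, -0.001, 0.833]
wrist_force: [-0.4, 3.7, 1.5]
time_s: 18.15
ee_pos: [0.4645, -0.0251, 0.0973]
tool_rot: [-3.141, -0.001, 0.178]
wrist_force: [0.6, 4.8, 4.3]
gripper_width: 0.0474
grasp_force: 30.0
time_s: 18.57
ee_pos: [0.464, -0.0259, 0.0972]
tool_rot: [-3.142, 0.0, 0.176]
wrist_force: [-0.1, -0.2, -0.1]
gripper_width: 0.0704
grasp_force: 0.0
```

View pics/c8.png

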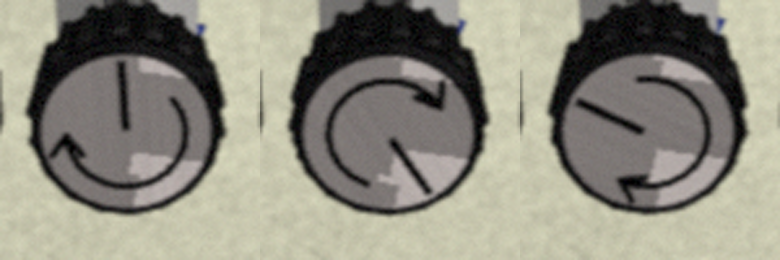

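```bash
python3 -m inch '[[0,0,0,0,0,-2,40],[0,0,0,0,0,0,40],[0,0,0,0,0,0,40],[0,0,0,0,0,0,40],[0,0,0,0,0,0,40],[0,0,0,0,0,0,40]]' | grep -E 'wrist|width'
python3 -m inch '[[0,0,0,-7.7,-1.4,-0.3,35],[0,0,0,-7.7,-1.4,-0.9,35],[0,0,0,0,0,0,35]]' | grep -E 'ee|wrist|width'
python3 -m inch '[[0,0,0,-7.5,-1.3,-1.5,35],[0,0,0,-7.5,-1.3,-2,35],[0,0,0,0,0,0,35]]' | grep -E 'ee|wrist|width'
python3 -m inch '[[0,0,0,-7.3,-1.3,-2.6,35],[0,0,0,-7.2,-1.3,-3.1,35],[0,0,0,-6.8,-1.2,-3.8,35],[0,0,0,-6.6,-1.2,-4.1,35],[0,0,0,0,0,0,35]]' | grep -E 'ee|wrist|width'
```

```text
wrist_force: [-0.3, 1.9, 1.7]
gripper_width: 0.0474
ee_pos: [0.4472, -0.0286, 0.0938]
wrist_force: [1.0, 3.5, 1.3]
gripper_width: 0.0473
ee_pos: [0.4322, -0.0312, 0.0902]
wrist_force: [0.3, 2.0, 3.3]
gripper_width: 0.0474
ee_pos: [0.4041, -0.0363, 0.0762]
wrist_force: [0.4, 2.4, 1.3]
gripper_width: 0.0472
```

```bash
python3 -m inch '[[0,0,0,0,0,0,80],[0,0,0,0,0,0,80],[0,0,0,0,0,0,80],[0,0,0,0,0,0,80],[0,0,0,0,0,0,80],[0,0,0,0,0,10,80],[0,0,0,0,0,40,80],[0,0,0,0,0,40,80]]' | grep -E 'ee|wrist|width'
python3 -m inch '[[0,0,7,3.3,8.4,0,60],[0,0,7,3.3,8.4,0,60],[0,0,7,3.3,8.4,0,60],[0,0,7,3.3,8.4,0,60],[0,0,7,3.3,8.4,0,60],[0,0,7,3.3,8.4,0,60],[0,0,7,3.3,8.4,0,60],[0,0,7,3.3,8.4,0,60]]' | grep -E 'ee|wrist|width'
python3 -m inch '[[0,0,7,3.3,8.4,0,50],[0,0,7,3.3,8.4,0,50],[0,0,7,3.3,8.4,0,50],[0,0,7,3.3,8.4,0,50],[0,0,6,3.3,8.4,0,50],[0,0,0,0,0,0,50],[0,0,0,0,0,0,50]]' | grep -E 'ee|wrist|width|rot'
python3 -c "
from h import *
im,M=snap('wrist','w9.png');im2,_=snap('scene','s9.png')
print(pix('wrist',(.4467,.0728,.094),M),r.observe()['qpos'])
a=cv2.resize(im[90:310,140:380,::-1],(400,400));b=cv2.resize(im2[90:210,180:330,::-1],(400,400),interpolation=2)
cv2.imwrite('pics/c9.png',np.hstack([a,b]))"
```

```text
ee_pos: [0.405, -0.0349, 0.1471]
wrist_force: [-0.3, -0.0, 0.6]
gripper_width: 0.0752
ee_pos: [0.4319, 0.0344, 0.1464]
wrist_force: [1.0, -0.5, -0.3]
gripper_width: 0.0564
ee_pos: [0.4482, 0.0758, 0.1464]
tool_rot: [-3.137, 0.002, 1.747]
wrist_force: [-0.1, 0.3, 0.4]
gripper_width: 0.0469
(np.float64(257.96173079073367), np.float64(204.30830136319443)) [-0.98921417  0.19785643  0.84527589  2.07017131 -0.17940954  0.95153895
  0.12706006]
```

View pics/c9.png

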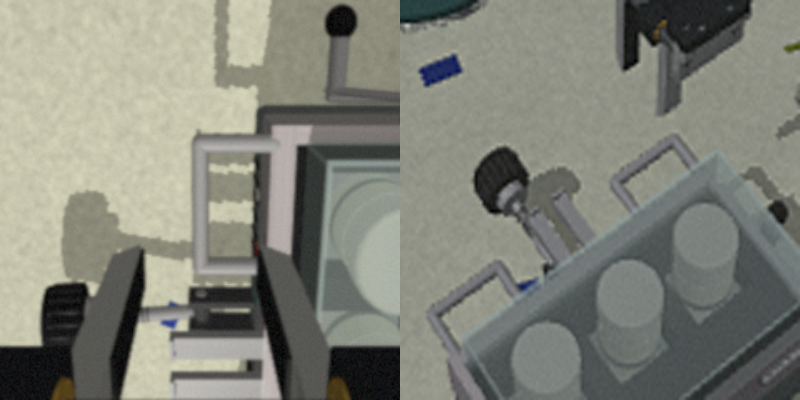

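```bash
python3 -m inch '[[0,0,0,0,-1,-5,35],[0,0,0,0,-1,-5,35],[0,0,0,0,-1,-5,35],[0,0,0,0,0,-15,35],[0,0,0,0,0,-15,35],[0,0,0,0,0,-15,35]]' | grep -E 'ee|wrist|width'
python3 -m inch '[[0,0,0,0,0,-10,35],[0,0,0,0,0,-10,35],[0,0,0,0,0,-7,35],[0,0,0,0,0,0,35]]' | grep -E 'ee|wrist|width'
python3 -m inch '[[0,0,0,0,0,-6,35],[0,0,0,0,0,0,35]]' | grep -E 'ee|wrist|width'
python3 -m inch '[[0,0,0,0,0,0,0],[0,0,0,0,0,0,0],[0,0,0,0,0,0,0],[0,0,0,0,0,0,0],[0,0,0,0,0,0,0],[0,0,0,0,0,0,0]]' | grep -E 'ee|wrist|width|grasp'
```

```text
ee_pos: [0.4481, 0.0728, 0.0854]
wrist_force: [-0.2, -0.7, 0.3]
gripper_width: 0.0329
ee_pos: [0.4477, 0.0728, 0.0583]
wrist_force: [0.7, 0.5, -0.2]
gripper_width: 0.0329
ee_pos: [0.4482, 0.0731, 0.0531]
wrist_force: [-0.4, -0.1, 0.4]
gripper_width: 0.0332
ee_pos: [0.4482, 0.0731, 0.0536]
wrist_force: [-2.6, -0.2, 6.6]
gripper_width: 0.0092
grasp_force: 30.0
```

```bash
python3 -c "
import numpy as np
t=np.linspace(.019,1.345+.019,25);x=-210*np.cos(t);z=210*np.sin(t);dx=np.diff(x);dz=np.diff(z)
for i in range(24):print([0,0,0,round(dx[i]*.9846,1),round(dx[i]*.175,1),round(dz[i],1),0],end=',' if i%8<7 else '\n')"
```

```text
[0, 0, 0, np.float64(0.5), np.float64(0.1), np.float64(11.8), 0],[0, 0, 0, np.float64(1.2), np.float64(0.2), np.float64(11.7), 0],[0, 0, 0, np.float64(1.8), np.float64(0.3), np.float64(11.6), 0],[0, 0, 0, np.float64(2.5), np.float64(0.4), np.float64(11.5), 0],[0, 0, 0, np.float64(3.1), np.float64(0.6), np.float64(11.3), 0],[0, 0, 0, np.float64(3.7), np.float64(0.7), np.float64(11.1), 0],[0, 0, 0, np.float64(4.3), np.float64(0.8), np.float64(10.9), 0],[0, 0, 0, np.float64(4.9), np.float64(0.9), np.float64(10.6), 0]
[0, 0, 0, np.float64(5.5), np.float64(1.0), np.float64(10.4), 0],[0, 0, 0, np.float64(6.1), np.float64(1.1), np.float64(10.0), 0],[0, 0, 0, np.float64(6.6), np.float64(1.2), np.float64(9.7), 0],[0, 0, 0, np.float64(7.1), np.float64(1.3), np.float64(9.3), 0],[0, 0, 0, np.float64(7.6), np.float64(1.4), np.float64(8.9), 0],[0, 0, 0, np.float64(8.1), np.float64(1.4), np.float64(8.4), 0],[0, 0, 0, np.float64(8.6), np.float64(1.5), np.float64(7.9), 0],[0, 0, 0, np.float64(9.0), np.float64(1.6), np.float64(7.4), 0]
[0, 0, 0, np.float64(9.4), np.float64(1.7), np.float64(6.9), 0],[0, 0, 0, np.float64(9.7), np.float64(1.7), np.float64(6.4), 0],[0, 0, 0, np.float64(10.1), np.float64(1.8), np.float64(5.8), 0],[0, 0, 0, np.float64(10.4), np.float64(1.8), np.float64(5.2), 0],[0, 0, 0, np.float64(10.7), np.float64(1.9), np.float64(4.6), 0],[0, 0, 0, np.float64(10.9), np.float64(1.9), np.float64(4.0), 0],[0, 0, 0, np.float64(11.1), np.float64(2.0), np.float64(3.4), 0],[0, 0, 0, np.float64(11.3), np.float64(2.0), np.float64(2.7), 0]
```

```bash
python3 -m inch '[[0,0,0,0.5,0.1,11.8,0],[0,0,0,1.2,0.2,11.7,0],[0,0,0,1.8,0.3,11.6,0],[0,0,0,2.5,0.4,11.5,0],[0,0,0,0,0,0,0]]' | grep -E 'ee|wrist|width|grasp'
python3 -m inch '[[0,0,0,3.1,0.6,11.3,0],[0,0,0,3.7,0.7,11.1,0],[0,0,0,4.3,0.8,10.9,0],[0,0,0,4.9,0.9,10.6,0]]' | grep -E 'ee|wrist|width|grasp'
```

```text
ee_pos: [0.4542, 0.0743, 0.1012]
wrist_force: [-3.2, -1.9, -1.5]
gripper_width: 0.0091
grasp_force: 30.0
ee_pos: [0.4691, 0.0769, 0.1439]
wrist_force: [-4.7, -0.8, -2.3]
gripper_width: 0.0087
grasp_force: 30.0
```

```bash
python3 -m inch '[[0,0,0,5.5,1,10.4,0],[0,0,0,6.1,1.1,10,0],[0,0,0,6.6,1.2,9.7,0],[0,0,0,7.1,1.3,9.3,0],[0,0,0,7.6,1.4,8.9,0],[0,0,0,8.1,1.4,8.4,0],[0,0,0,8.6,1.5,7.9,0],[0,0,0,9,1.6,7.4,0]]' | grep -E 'ee|wrist|width|grasp'
python3 -m inch '[[0,0,0,9.4,1.7,6.9,0],[0,0,0,9.7,1.7,6.4,0],[0,0,0,10.1,1.8,5.8,0],[0,0,0,10.4,1.8,5.2,0],[0,0,0,0,0,0,0]]' | grep -E 'ee|wrist|width|grasp'
```

```text
ee_pos: [0.5258, 0.0871, 0.2165]
wrist_force: [-34.2, -4.8, 37.0]
gripper_width: 0.009
grasp_force: 30.0
ee_pos: [0.5698, 0.095, 0.2425]
wrist_force: [-17.6, 2.3, 34.4]
gripper_width: 0.0091
grasp_force: 30.0
```

```bash
python3 -m inch '[[0,0,0,-1.2,-0.2,2.5,0],[0,0,0,0,0,0,0]]' | grep -E 'ee|wrist|width|grasp'
python3 -m inch '[[0,0,0,10.7,1.9,4.6,0],[0,0,0,10.9,1.9,4.0,0],[0,0,0,0,0,0,0]]' | grep -E 'ee|wrist|width|grasp'
python3 -c "
from h import *
im,M=snap('scene','s10.png');im2,_=snap('top','t10.png')
cv2.imwrite('pics/c10.png',np.hstack([cv2.resize(im[20:260,160:400,::-1],(400,400)),cv2.resize(im2[130:290,150:310,::-1],(400,400),interpolation=2)]))"
```

```text
ee_pos: [0.5674, 0.0945, 0.2419]
wrist_force: [5.3, -0.1, -10.8]
gripper_width: 0.0093
grasp_force: 30.0
ee_pos: [0.5899, 0.0985, 0.2512]
wrist_force: [-2.2, 1.9, 1.9]
gripper_width: 0.0088
grasp_force: 30.0
```

View pics/c10.png

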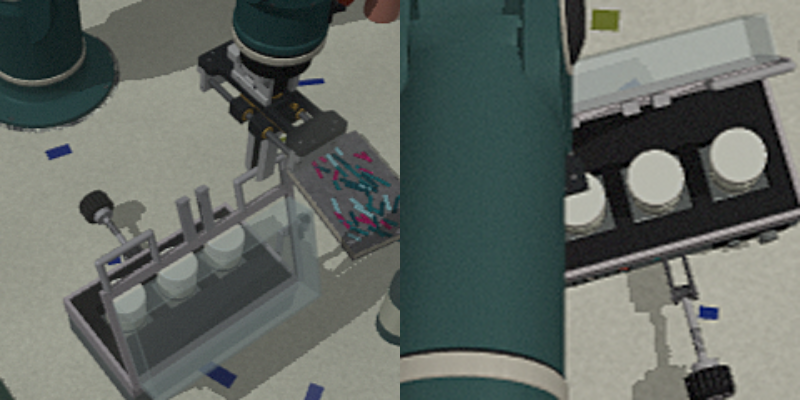

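```bash
python3 -m inch '[[0,0,0,11.1,2,3.2,0],[0,0,0,11,2,2.5,0],[0,0,0,0,0,0,0]]' | grep -E 'ee|wrist|width|grasp'
```

```text
ee_pos: [0.6118, 0.1023, 0.2573]
wrist_force: [-1.9, 2.9, 7.5]
gripper_width: 0.0089
grasp_force: 30.0
```

```bash
python3 -m inch '[[0,0,0,0,0,0,35],[0,0,0,0,0,0,35],[0,0,0,0,0,0,35],[0,0,0,0,0,0,35],[0,0,0,0,0,10,35],[0,0,0,0,0,25,35],[0,0,0,0,0,35,35]]' | grep -E 'ee|wrist|width|grasp'
python3 -m inch '[[0,0,0,-20,8,0,20],[0,0,0,-30,11,0,10],[0,0,0,-35,15,0,0],[0,0,0,-35,15,-20,0],[0,0,0,-35,15,-30,0],[0,0,0,-20,10,-20,0],[0,0,0,0,0,0,0],[0,0,0,0,0,0,0]]' | grep -E 'ee|wrist|width|grasp'
python3 -c "
from h import *
a,M=snap('scene','s11.png');b,_=snap('top','t11.png');w,M=snap('wrist','w11.png')
print(r.observe()['ee_pos'],r.observe()['tool_rot'])
cv2.imwrite('pics/c11.png',np.hstack([cv2.resize(a[40:240,180:380,::-1],(400,400),interpolation=2),cv2.resize(b[150:290,150:290,::-1],(400,400),interpolation=2)]))"
```

```text
ee_pos: [0.6098, 0.1023, 0.3267]
wrist_force: [0.3, -0.6, -0.0]
gripper_width: 0.0326
grasp_force: 0.0
ee_pos: [0.4411, 0.1742, 0.2622]
wrist_force: [0.5, -0.6, -0.2]
gripper_width: 0.0007
grasp_force: 0.0
[0.44317953 0.17316177 0.2628943 ] [-3.13855226e+00  1.33067122e-03  1.74898185e+00]
```

View pics/c11.png

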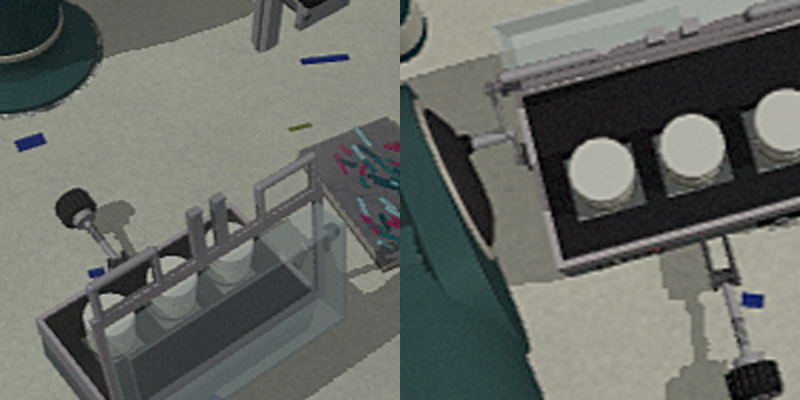

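```bash
python3 -c "
from h import *
th=np.radians(10.08);o=np.array([.5863,-.0055]);Ri=np.array([[np.cos(th),np.sin(th)],[-np.sin(th),np.cos(th)]])
L=lambda p:(Ri@(p[:2]-o)).round(4)
for z in(.11,.12,.13):
  print(z,[L(onz('top',150+(u-400)*.35,150+v*.35,z)) for u,v in((475,142),(490,139),(512,134))],L(onz('scene',345,156,z)))
w=cv2.imread('pics/w11.png');M=T('wrist')
P=o+Ri.T@np.array([-.02,.2]);print(P,pix('wrist',(*P,.12),M))
g=cv2.cvtColor(w,6);m=((g<45)*255).astype('uint8');m[230:]=0
for c in cv2.findContours(m,0,2)[0]:
  if 60<cv2.contourArea(c)<3000:print(cv2.boundingRect(c),cv2.contourArea(c),(x:=cv2.boundingRect(c)) and L(onz('wrist',x[0]+x[2]/2,x[1]+x[3]/2,.12,M)))
"
```

```text
0.11 [array([0.0435, 0.1877]), array([0.0426, 0.1741]), array([0.0419, 0.1539])] [0.0391 0.2037]
0.12 [array([0.041 , 0.1867]), array([0.0402, 0.1731]), array([0.0395, 0.1531])] [0.0439 0.1975]
0.13 [array([0.0385, 0.1856]), array([0.0377, 0.1722]), array([0.037 , 0.1524])] [0.0487 0.1913]
[0.5316041  0.18791241] (np.float64(329.29318385042575), np.float64(180.94113040708567))
(285, 216, 105, 14) 1173.5 [-0.0045  0.1413]
(0, 199, 18, 31) 310.0 [-0.4482  0.1521]
(371, 176, 15, 13) 137.5 [0.044  0.1981]
(0, 171, 45, 59) 1024.0 [-0.4251  0.172 ]
(0, 141, 78, 85) 86.0 [-0.3978  0.1954]
(469, 112, 43, 52) 1623.5 [0.1754 0.2553]
(432, 112, 26, 40) 225.5 [0.1177 0.2624]
```

```bash
python3 -m inch '[[-4.9,-0.9,0,32.7,-4,0,0],[-4.9,-0.9,0,32.7,-4,0,0],[-4.9,-0.9,0,32.7,-4,0,0],[0,0,0,0,0,-30,0],[0,0,0,0,0,-30,0],[0,0,0,0,0,-30,0],[0,0,0,0,0,0,0]]' | grep -E 'ee|wrist|rot'
python3 -m inch '[[0,0,0,0,0,-25,0],[0,0,0,0,0,-25,0],[0,0,0,0,0,-25,0],[0,0,0,0,0,-25,0],[0,0,0,0,0,0,0],[0,0,0,0,0,0,0]]' | grep -E 'ee|wrist|rot'
python3 -c "
from h import *
th=np.radians(10.08);o=np.array([.5863,-.0055]);Ri=np.array([[np.cos(th),np.sin(th)],[-np.sin(th),np.cos(th)]])
print(Ri@(np.array(r.observe()['ee_pos'])[:2]-o))
a,M=snap('wrist','w12.png');b,_=snap('top','t12.png');c,_=snap('scene','s12.png')
cv2.imwrite('pics/c12.png',np.hstack([cv2.resize(a[60:300,160:400,::-1],(400,400),interpolation=2),cv2.resize(c[90:190,280:380,::-1],(400,400),interpolation=2)]))"
```

```text
ee_pos: [0.5388, 0.1602, 0.1677]
tool_rot: [-3.132, 0.266, 1.75]
wrist_force: [0.3, 0.7, -0.5]
ee_pos: [0.5409, 0.1612, 0.0731]
tool_rot: [-3.138, 0.263, 1.75]
wrist_force: [0.5, -0.8, -0.5]
[-0.01552308  0.17208758]
```

View pics/c12.png

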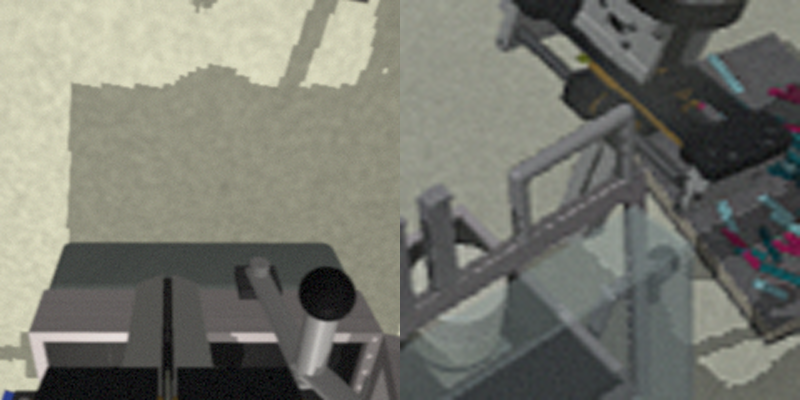

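```bash
python3 -m inch '[[0,0,0,10.5,-1.2,0,0],[0,0,0,10,1.8,0,0],[0,0,0,8,1.4,0,0],[0,0,0,0,0,0,0]]' | grep -E 'ee|wrist'
python3 -m inch '[[0,0,0,4.9,0.9,0,0],[0,0,0,4.9,0.9,0,0],[0,0,0,0,0,0,0]]' | grep -E 'ee|wrist'
python3 -m inch '[[0,0,0,4.9,0.9,0,0],[0,0,0,4.9,0.9,0,0],[0,0,0,0,0,0,0]]' | grep -E 'ee|wrist'
python3 -m inch '[[0,0,0,4.9,0.9,0,0],[0,0,0,4.9,0.9,0,0],[0,0,0,0,0,0,0]]' | grep -E 'ee|wrist'
```

```text
ee_pos: [0.5706, 0.1638, 0.0727]
wrist_force: [0.4, -0.5, 0.8]
ee_pos: [0.579, 0.1656, 0.072]
wrist_force: [0.2, 0.6, -0.7]
ee_pos: [0.589, 0.1673, 0.0719]
wrist_force: [0.0, 0.6, 0.4]
ee_pos: [0.5983, 0.1689, 0.0718]
wrist_force: [-1.3, -1.2, 1.6]
```

```bash
cat > ball.py <<'E'
from h import *
th=np.radians(10.08);o=np.array([.5863,-.0055]);Ri=np.array([[np.cos(th),np.sin(th)],[-np.sin(th),np.cos(th)]])
s=r.observe();print('tcp sh',(Ri@(s['ee_pos'][:2]-o)).round(4),s['ee_pos'][2].round(4))
M=T('wrist');w=r.camera('wrist');g=cv2.cvtColor(w,7);m=((g<40)*255).astype('uint8')
for c in cv2.findContours(cv2.morphologyEx(m,2,np.ones((3,3))),0,2)[0]:
  a=cv2.contourArea(c)
  if 150<a<4000:
    (x,y),R=cv2.minEnclosingCircle(c); print('dark',round(x),round(y),round(R),a,(Ri@(onz('wrist',x,y,.12,M)[:2]-o)).round(4))
t=r.camera('top');cv2.imwrite('pics/tl.png',t[:,:,::-1])
E
python3 ball.py
python3 -m inch '[[0,0,0,4.9,0.9,0,0],[0,0,0,4.9,0.9,0,0],[0,0,0,0,0,0,0]]' | grep -E 'ee|wrist'; python3 ball.py
```

```text
tcp sh [0.0424 0.1696] 0.0718
dark 290 228 16 731.5 [0.0607 0.2019]
dark 508 136 49 2398.5 [0.1634 0.2594]
dark 444 88 45 978.5 [0.1249 0.281 ]
ee_pos: [0.6004, 0.1693, 0.0712]
wrist_force: [-61.9, -3.9, 44.6]
tcp sh [0.0445 0.1696] 0.0712
dark 196 281 39 1078.5 [0.0017 0.1553]
dark 288 227 16 736.0 [0.0624 0.2028]
dark 506 135 49 2590.5 [0.1636 0.2601]
dark 442 86 44 962.5 [0.1255 0.2823]
```

```bash
python3 -m inch '[[0,0,0,-9.8,-1.8,0,0],[0,0,0,-14.8,-2.6,0,0],[0,0,0,0,0,0,0]]' | grep -E 'ee|wrist'; python3 ball.py
python3 -c "
from h import *
th=np.radians(10.08);o=np.array([.5863,-.0055]);Ri=np.array([[np.cos(th),np.sin(th)],[-np.sin(th),np.cos(th)]])
from scipy.spatial.transform import Rotation as R
st=dict(ee_pos=[.5409,.1612,.0731],tool_rot=[-3.138,.263,1.75]);M=T('wrist',st)
print('before',Ri@(onz('wrist',356,235,.12,M)[:2]-o))
"
```

```text
ee_pos: [0.5814, 0.1664, 0.0718]
wrist_force: [-0.3, 1.1, 1.1]
tcp sh [0.0253 0.1701] 0.0718
dark 61 303 13 246.0 [-0.1194  0.1321]
dark 318 228 16 719.5 [0.0602 0.2019]
dark 510 145 23 285.5 [0.1496 0.255 ]
dark 466 90 46 1178.0 [0.1178 0.2812]
before [0.04360987 0.19782463]
```

```bash
python3 -c "
from h import *
th=np.radians(10.08);o=np.array([.5863,-.0055]);R=np.array([[np.cos(th),-np.sin(th)],[np.sin(th),np.cos(th)]])
def h(t,y): 
  a=t+.019;p=o+R@[.085-.21*np.cos(a),y];return (*p,.09+.21*np.sin(a))
r.camera('scene')
n=r.camera('scene');cv2.imwrite('pics/s13.png',n[:,:,::-1]);t=r.camera('top');cv2.imwrite('pics/t13.png',t[:,:,::-1])
for nm,A,B in(('scene','s11','s13'),('top','t11','t13')):
  a=cv2.imread(f'pics/{A}.png',0);b=cv2.imread(f'pics/{B}.png',0)
  u,v=map(int,pix(nm,h(1.35,-.1)));tpl=a[v-14:v+15,u-20:u+21]
  m=cv2.matchTemplate(b[v-34:v+35,u-40:u+41],tpl,5);q=cv2.minMaxLoc(m);print(nm,(u,v),q[1],'shift',q[3][0]-20,q[3][1]-20)
  for y in(1.30,1.34,1.37,1.40):print(y,np.round(pix(nm,h(y,-.1)),1))
"
```

```text
scene (238, 174) 0.7618597149848938 shift 0 0
1.3 [235.9 171.3]
1.34 [238.3 173.6]
1.37 [240.2 175.4]
1.4 [242.1 177.3]
top (288, 149) 0.7647837996482849 shift 0 0
1.3 [289.8 154.3]
1.34 [288.9 150.7]
1.37 [288.1 148. ]
1.4 [287.4 145.3]
```

```bash
cat > prof.py <<'E'
from h import *
import sys
th=np.radians(10.08);o=np.array([.5863,-.0055]);R=np.array([[np.cos(th),-np.sin(th)],[np.sin(th),np.cos(th)]])
def h(t,y):
  a=t+.019;p=o+R@[.085-.21*np.cos(a),y];return (*p,.09+.21*np.sin(a))
ts=np.arange(1.22,1.50,.02);print('     ',ts.round(2))
for nm,L in(('scene',sys.argv[1].split(',')),('top',sys.argv[2].split(','))):
  for A in L:
    a=cv2.imread(f'pics/{A}.png').astype(np.float32)
    for c in(0,2):
      print(nm,A,c,[int(np.mean([cv2.remap(a,np.float32([[p[0]]]),np.float32([[p[1]]]),1)[0,0,c] for y in np.arange(-.125,-.074,.005) for p in[pix(nm,h(t,y))]])) for t in ts])
E
python3 prof.py s11,s13 t11,t13
```

```text
[1.22 1.24 1.26 1.28 1.3  1.32 1.34 1.36 1.38 1.4  1.42 1.44 1.46 1.48
 1.5 ]
scene s11 0 [127, 123, 113, 92, 78, 83, 118, 119, 86, 34, 32, 50, 70, 75, 84]
scene s11 2 [134, 132, 118, 82, 60, 76, 115, 116, 83, 34, 33, 51, 71, 78, 86]
scene s13 0 [132, 129, 118, 96, 82, 90, 98, 133, 114, 126, 96, 61, 77, 84, 92]
scene s13 2 [140, 137, 122, 86, 63, 82, 100, 134, 112, 123, 92, 63, 80, 87, 95]
top t11 0 [73, 74, 77, 133, 103, 78, 117, 136, 139, 148, 147, 148, 148, 149, 133]
top t11 2 [76, 79, 82, 141, 109, 82, 120, 139, 141, 150, 150, 150, 150, 151, 135]
top t13 0 [72, 73, 76, 144, 101, 96, 123, 88, 103, 139, 125, 148, 147, 148, 132]
top t13 2 [77, 78, 81, 153, 108, 101, 127, 92, 105, 142, 128, 150, 150, 150, 135]
```

Ball stays at x ≈ +60 mm and the lid bar has moved from about 1.35 to 1.40 rad, so the stay is locked. Next I withdraw, straighten the tool and measure the tubs.

```bash
python3 -m inch '[[0,0,0,-20,-2,0,0],[0,0,0,-25,0,0,0],[0,0,0,-10,0,30,0],[0,0,0,0,0,35,0],[4.9,0.9,0,0,0,35,40],[4.9,0.9,0,0,0,35,50],[4.9,0.9,0,0,0,35,60],[0,0,0,0,0,0,79]]' | grep -E 'ee|wrist|rot'
python3 - <<'E'
from h import *
for nm in('top','scene'):
  a=r.camera(nm);cv2.imwrite(f'pics/{nm[0]}14.png',a[:,:,::-1])
  hsv=cv2.cvtColor(a,cv2.COLOR_RGB2HSV);x0,x1,y0,y1=(195,310,165,240) if nm=='top' else (200,330,120,260)
  m=np.zeros(a.shape[:2],'uint8');m[y0:y1,x0:x1]=cv2.inRange(hsv,(0,0,165),(180,50,255))[y0:y1,x0:x1]
  for c in cv2.findContours(cv2.morphologyEx(m,2,np.ones((3,3))),0,2)[0]:
    if cv2.contourArea(c)>100:
      (x,y),R=cv2.minEnclosingCircle(c);print(nm,round(x,1),round(y,1),round(R,1),cv2.contourArea(c),onz(nm,x,y,.133).round(4))
E
```

```text
ee_pos: [0.5321, 0.1611, 0.2491]
tool_rot: [3.136, -0.007, 1.744]
wrist_force: [0.6, -0.7, -0.1]
top 287.7 228.5 22.6 448.0 [ 0.4932 -0.0888  0.133 ]
top 220.3 209.1 11.0 340.0 [0.5571 0.0747 0.133 ]
top 252.0 200.7 10.9 335.0 [ 0.5715 -0.0066  0.133 ]
top 285.0 192.0 10.8 329.5 [ 0.5865 -0.0918  0.133 ]
```

```bash
python3 -m inch '[[0,0,7,0,0,0,79],[0,0,7,0,0,0,79],[0,0,7,0,0,0,79],[0,0,7,5.5,-25,0,79],[0,0,7,5.5,-25,0,79],[0,0,7,5.5,-25,0,79],[0,0,7,5.5,-25,0,79],[0,0,7,5.5,-25,0,79]]' | grep -E 'ee|wrist|rot'
python3 -m inch '[[0,0,7,5.5,-25,0,79],[0,0,7,5.5,-25,0,79],[0,0,7,5.5,-25,0,79],[0,0,7,5.5,-25,0,79],[0,0,6,5.5,-25,0,79],[0,0,0,0,0,0,79],[0,0,0,0,0,0,79]]'
python3 -c "
from h import *
print(r.observe()['qpos'],r.observe()['ee_pos'])"
```

```text
ee_pos: [0.5554, 0.039, 0.2403]
tool_rot: [-3.135, 0.0, 2.735]
wrist_force: [0.5, 0.5, -0.3]
time_s: 32.83
ee_pos: [0.5829, -0.0863, 0.2402]
tool_rot: [-3.136, -0.001, -2.964]
wrist_force: [-1.0, 0.7, 0.7]
gripper_width: 0.0743
grasp_force: 0.0
[-0.37042905  0.33876154  0.59269381  1.64599092 -0.19345776  1.21658629
  2.01131329] [ 0.58290797 -0.0862949   0.24023775]
```

```bash
python3 -m inch '[[0,0,0,4.6,-3.8,-10,79],[0,0,0,0,0,-30,79],[0,0,0,0,0,-30,79],[0,0,0,0,0,-20,79],[0,0,0,0,0,0,79]]' | grep -E 'ee|wrist|width'
python3 -m inch '[[0,0,0,0,0,-14,79],[0,0,0,0,0,-14,79],[0,0,0,0,0,0,79]]' | grep -E 'ee|wrist|width'
python3 -m inch '[[0,0,0,0,0,-14,79],[0,0,0,0,0,-14,79],[0,0,0,0,0,0,79]]' | grep -E 'ee|wrist|width'
```

```text
ee_pos: [0.5855, -0.0874, 0.1468]
wrist_force: [-0.2, -0.5, 0.1]
gripper_width: 0.0743
ee_pos: [0.5871, -0.0882, 0.1221]
wrist_force: [-0.5, 0.1, -0.2]
gripper_width: 0.0744
ee_pos: [0.5872, -0.0885, 0.0948]
wrist_force: [0.1, 0.4, -0.2]
gripper_width: 0.0744
```

```bash
python3 -m inch '[[0,0,0,0,0,-14,79],[0,0,0,0,0,-13,79],[0,0,0,0,0,0,79]]' | grep -E 'ee|wrist|width'
python3 -m inch '[[0,0,0,0,0,0,50],[0,0,0,0,0,0,50],[0,0,0,0,0,0,50],[0,0,0,0,0,0,50],[0,0,0,0,0,0,50]]'
```

```text
ee_pos: [0.587, -0.0888, 0.0675]
wrist_force: [-1.4, 0.8, 0.2]
gripper_width: 0.0745
time_s: 34.42
ee_pos: [0.5883, -0.0895, 0.0697]
tool_rot: [-3.137, 0.003, -2.962]
wrist_force: [-0.3, -0.2, 7.0]
gripper_width: 0.0574
grasp_force: 30.0
```

```bash
python3 -m inch '[[0,0,0,0,0,5,45],[0,0,0,0,0,10,45],[0,0,0,0,0,15,45],[0,0,0,0,0,20,45],[0,0,0,0,0,20,45],[0,0,0,0,0,20,45],[0,0,0,0,0,0,45]]' | grep -E 'ee|wrist|width|grasp'
python3 -m inch '[[0,0,0,-0.5,-10,0,45],[0,0,0,-1,-20,0,45],[0,0,0,-1.5,-25,0,45],[0,0,0,-1.5,-25,0,45],[0,0,0,-1.5,-25,0,45],[0,0,0,-1.5,-25,0,45],[0,0,0,-1.5,-25,0,45],[0,0,0,-1.5,-25,0,45]]' | grep -E 'ee|wrist|width|grasp'
python3 -m inch '[[0,0,0,-1.5,-25,0,45],[0,0,0,-1,-25,0,45],[0,0,0,-1,-22,0,45],[0,0,0,-1,-12,0,45],[0,0,0,0,0,-20,45],[0,0,0,0,0,-30,45],[0,0,0,0,0,-30,45],[0,0,0,0,0,0,45]]' | grep -E 'ee|wrist|width|grasp|rot'
```

```text
ee_pos: [0.5894, -0.0899, 0.1632]
wrist_force: [0.9, -0.1, -1.4]
gripper_width: 0.0576
grasp_force: 30.0
ee_pos: [0.5761, -0.2711, 0.1577]
wrist_force: [0.2, 0.7, -1.5]
gripper_width: 0.0573
grasp_force: 30.0
ee_pos: [0.5697, -0.3511, 0.0726]
tool_rot: [3.141, -0.005, -2.962]
wrist_force: [-1.3, 0.4, -3.8]
gripper_width: 0.0581
grasp_force: 30.0
```

```bash
python3 -m inch '[[0,0,0,0,0,-20,45],[0,0,0,0,0,-20,45],[0,0,0,0,0,-10,45],[0,0,0,0,0,0,45],[0,0,0,0,0,0,45]]' | grep -E 'ee|wrist|width|grasp'
python3 -m inch '[[0,0,0,0,0,-3,45],[0,0,0,0,0,0,45]]' | grep -E 'ee|wrist'
python3 -m inch '[[0,0,0,0,0,-2,45],[0,0,0,0,0,0,45]]' | grep -E 'ee|wrist'
```

```text
ee_pos: [0.5728, -0.3535, 0.0297]
wrist_force: [-0.2, -0.4, -1.6]
gripper_width: 0.0577
grasp_force: 30.0
ee_pos: [0.5732, -0.3536, 0.0268]
wrist_force: [-0.6, -0.1, -2.7]
ee_pos: [0.5729, -0.3534, 0.0241]
wrist_force: [-0.7, 0.4, -2.2]
```

```bash
python3 -m inch '[[0,0,0,0,0,-4,45],[0,0,0,0,0,0,45]]' | grep -E 'ee|wrist'
python3 -m inch '[[0,0,0,0,0,-3,45],[0,0,0,0,0,0,45]]' | grep -E 'ee|wrist'
python3 -m inch '[[0,0,0,0,0,-2,45],[0,0,0,0,0,0,45]]' | grep -E 'ee|wrist'
```

```text
ee_pos: [0.5726, -0.3532, 0.0194]
wrist_force: [0.2, -0.5, -2.7]
ee_pos: [0.5725, -0.3532, 0.0163]
wrist_force: [-1.0, -0.6, -2.2]
ee_pos: [0.5728, -0.3534, 0.0149]
wrist_force: [0.4, 0.4, -2.3]
```

```bash
python3 -m inch '[[0,0,0,0,0,-1,45],[0,0,0,0,0,0,45]]' | grep -E 'ee|wrist'
python3 -m inch '[[0,0,0,0,0,-1,45],[0,0,0,0,0,0,45]]' | grep -E 'ee|wrist'
python3 -m inch '[[0,0,0,0,0,-1,45],[0,0,0,0,0,0,45]]' | grep -E 'ee|wrist'
```

```text
ee_pos: [0.5729, -0.3535, 0.0147]
wrist_force: [-2.3, 2.2, 10.9]
ee_pos: [0.573, -0.3537, 0.0145]
wrist_force: [-7.6, 4.5, 21.8]
ee_pos: [0.5731, -0.3537, 0.0145]
wrist_force: [-11.9, 8.4, 37.2]
```

```bash
python3 -m inch '[[0,0,0,0,0,2.5,45],[0,0,0,0,0,0,79],[0,0,0,0,0,0,79],[0,0,0,0,0,0,79],[0,0,0,0,0,0,79],[0,0,0,0,0,20,79],[0,0,0,0,0,40,79],[0,0,0,0,0,40,79]]' | grep -E 'ee|wrist|width'
python3 -m inch '[[0,0,0,0,0,40,79],[0,0,0,0,10,40,79],[0,0,0,0,25,0,79],[0,0,0,0,30,0,79],[0,0,0,0,30,0,79],[0,0,0,0,30,0,79],[0,0,0,0,30,0,79],[0,0,0,0,30,0,79]]' | grep -E 'ee|wrist|width'
python3 -m inch '[[0,0,0,0,30,0,79],[0,0,0,0,30,0,79],[0,0,0,0,30,0,79],[0,0,0,0,30,0,79],[0,0,0,0,30,0,79],[0,0,0,0,14,0,79],[0,0,0,0,0,0,79],[0,0,0,0,0,0,79]]' | grep -E 'ee|wrist|width|rot'
```

```text
ee_pos: [0.5717, -0.3529, 0.1143]
wrist_force: [0.9, 0.1, 0.6]
gripper_width: 0.0745
ee_pos: [0.5725, -0.1669, 0.1943]
wrist_force: [1.1, 0.1, 1.2]
gripper_width: 0.0742
ee_pos: [0.5728, -0.0039, 0.1943]
tool_rot: [-3.137, 0.001, -2.961]
wrist_force: [0.2, -0.4, -1.2]
gripper_width: 0.0743
```

```bash
python3 -m inch '[[0,0,0,0,-1,-25,79],[0,0,0,0,0,-25,79],[0,0,0,0,0,0,79]]' | grep -E 'ee|wrist'
python3 -m inch '[[0,0,0,0,0,-14,79],[0,0,0,0,0,-14,79],[0,0,0,0,0,0,79]]' | grep -E 'ee|wrist'
python3 -m inch '[[0,0,0,0,0,-14,79],[0,0,0,0,0,-14,79],[0,0,0,0,0,0,79]]' | grep -E 'ee|wrist'
python3 -m inch '[[0,0,0,0,0,-14,79],[0,0,0,0,0,-6,79],[0,0,0,0,0,0,79]]' | grep -E 'ee|wrist'
python3 -m inch '[[0,0,0,0,0,0,50],[0,0,0,0,0,0,50],[0,0,0,0,0,0,50],[0,0,0,0,0,0,50],[0,0,0,0,0,0,50]]'
```

```text
ee_pos: [0.5706, -0.0068, 0.1407]
wrist_force: [-0.4, -0.0, -0.3]
ee_pos: [0.5719, -0.0065, 0.1153]
wrist_force: [0.2, -0.9, 0.2]
ee_pos: [0.5721, -0.0061, 0.0877]
wrist_force: [-0.4, 0.1, -0.4]
ee_pos: [0.5725, -0.0057, 0.0684]
wrist_force: [-0.2, -0.7, -0.4]
time_s: 41.5
ee_pos: [0.5732, -0.0053, 0.0692]
tool_rot: [-3.137, 0.003, -2.962]
wrist_force: [-1.9, -0.1, 8.4]
gripper_width: 0.0574
grasp_force: 30.0
```

```bash
python3 -m inch '[[0,0,0,0,0,5,45],[0,0,0,0,0,10,45],[0,0,0,0,0,15,45],[0,0,0,0,0,20,45],[0,0,0,0,0,20,45],[0,0,0,0,0,25,45],[0,0,0,0,0,5,45]]' | grep -E 'ee|wrist|width'
python3 -m inch '[[0,0,0,-3,-14,0,45],[0,0,0,-7.3,-28,0,45],[0,0,0,-7.3,-28,0,45],[0,0,0,-7.3,-28,0,45],[0,0,0,-7.3,-28,0,45],[0,0,0,-7.3,-28,0,45],[0,0,0,-7.3,-28,0,45],[0,0,0,-7.3,-28,0,45]]' | grep -E 'ee|wrist|width'
python3 -m inch '[[0,0,0,-7.3,-28,0,45],[0,0,0,-7.3,-28,0,45],[0,0,0,-7.3,-28,0,45],[0,0,0,-7.3,-28,0,45],[0,0,0,-7.3,-28,0,45],[0,0,0,-4,-14,0,45],[0,0,0,0,0,0,45],[0,0,0,0,0,0,45]]' | grep -E 'ee|wrist|width|rot'
```

```text
ee_pos: [0.5743, -0.0057, 0.1728]
wrist_force: [0.7, 0.2, -1.7]
gripper_width: 0.0575
ee_pos: [0.5172, -0.2172, 0.1679]
wrist_force: [1.1, 0.2, -1.3]
gripper_width: 0.0578
ee_pos: [0.4769, -0.3701, 0.1677]
tool_rot: [-3.138, 0.0, -2.964]
wrist_force: [-0.1, -0.4, -0.6]
gripper_width: 0.0574
```

```bash
cat > tubs.py <<'E'
from h import *
for nm in('top','scene'):
  a=r.camera(nm);hsv=cv2.cvtColor(a,cv2.COLOR_RGB2HSV)
  mk=np.zeros(a.shape[:2],'uint8');P=[pix(nm,(x,y,.078)) for x,y in((.28,-.25),(.7,-.22),(.7,-.5),(.28,-.5))];cv2.fillConvexPoly(mk,np.int32(P),255)
  m=cv2.inRange(hsv,(0,0,205 if nm=='top' else 190),(180,25,255))&mk
  for c in cv2.findContours(cv2.morphologyEx(m,2,np.ones((3,3))),0,2)[0]:
    if cv2.contourArea(c)>90:(x,y),R=cv2.minEnclosingCircle(c);print(nm,round(x),round(y),round(R,1),cv2.contourArea(c),onz(nm,x,y,.078).round(3))
E
python3 tubs.py
python3 -m inch '[[0,0,0,1.5,0,-25,45],[0,0,0,0,0,-25,45],[0,0,0,0,0,-25,45],[0,0,0,0,0,-25,45],[0,0,0,0,0,0,45]]' | grep -E 'ee|wrist'
```

```text
ee_pos: [0.4783, -0.3664, 0.0642]
wrist_force: [-1.4, 1.5, -2.2]
```

```bash
sed -i "s/(0,0,205 if nm=='top' else 190),(180,25,255)/(0,0,150),(180,50,255)/; s/((.28,-.25),(.7,-.22),(.7,-.5),(.28,-.5))/((.325,-.32),(.62,-.27),(.65,-.43),(.345,-.47))/" tubs.py; python3 tubs.py
python3 -m inch '[[0,0,0,0,0,-20,45],[0,0,0,0,0,-20,45],[0,0,0,0,0,-9,45],[0,0,0,0,0,0,45],[0,0,0,0,0,0,45]]' | grep -E 'ee|wrist'
python3 -m inch '[[0,0,0,0,0,-2,45],[0,0,0,0,0,0,45]]' | grep -E 'ee|wrist'
```

```text
top 416 254 20.7 144.5 [ 0.405 -0.414  0.078]
top 383 193 10.6 311.5 [ 0.572 -0.355  0.078]
top 380 180 31.6 705.5 [ 0.609 -0.353  0.078]
scene 123 250 13.0 417.0 [ 0.576 -0.354  0.078]
scene 84 258 37.8 356.0 [ 0.556 -0.437  0.078]
ee_pos: [0.4802, -0.3697, 0.0206]
wrist_force: [-0.7, -0.7, -1.5]
ee_pos: [0.4802, -0.3697, 0.0184]
wrist_force: [-0.3, -0.5, -2.6]
```

Tub A is at (0.573,−0.355), in place. Lower the second onto the mat.

```bash
python3 -m inch '[[0,0,0,0,0,-3,45],[0,0,0,0,0,0,45]]' | grep -E 'ee|wrist'
python3 -m inch '[[0,0,0,0,0,-1,45],[0,0,0,0,0,0,45]]' | grep -E 'ee|wrist'
python3 -m inch '[[0,0,0,0,0,-1,45],[0,0,0,0,0,0,45]]' | grep -E 'ee|wrist'
```

```text
ee_pos: [0.4798, -0.3693, 0.0144]
wrist_force: [0.5, 0.1, -2.2]
ee_pos: [0.4798, -0.3694, 0.0142]
wrist_force: [-2.9, 4.2, 13.7]
ee_pos: [0.4799, -0.3694, 0.0141]
wrist_force: [-8.0, 8.6, 31.3]
```

```bash
python3 -m inch '[[0,0,0,0,0,1.5,45],[0,0,0,0,0,0,79],[0,0,0,0,0,0,79],[0,0,0,0,0,0,79],[0,0,0,0,0,0,79],[0,0,0,0,0,20,79],[0,0,0,0,0,40,79],[0,0,0,0,0,40,79]]' | grep -E 'ee|wrist|width'
python3 -m inch '[[0,0,0,0,0,40,79],[0,0,0,0,0,40,79],[0,0,0,5,28,0,79],[0,0,0,5,28,0,79],[0,0,0,5,28,0,79],[0,0,0,5,28,0,79],[0,0,0,5,28,0,79],[0,0,0,5,28,0,79]]' | grep -E 'ee|wrist|width'
python3 -m inch '[[0,0,0,5,28,0,79],[0,0,0,5,28,0,79],[0,0,0,5,28,0,79],[0,0,0,5,28,0,79],[0,0,0,5,28,0,79],[0,0,0,5,28,0,79],[0,0,0,5,28,0,79],[0,0,0,5,28,0,79]]' | grep -E 'ee|wrist|width'
python3 -m inch '[[0,0,0,4,26,0,79],[0,0,0,4,26,0,79],[0,0,0,0,0,0,79],[0,0,0,0,0,0,79],[0,0,0,0,0,0,79]]' | grep -E 'ee|wrist|width|rot'
```

```text
ee_pos: [0.4786, -0.369, 0.1141]
wrist_force: [-0.1, -0.7, -0.3]
gripper_width: 0.0739
ee_pos: [0.5097, -0.2, 0.1939]
wrist_force: [-0.1, 0.6, 0.1]
gripper_width: 0.074
ee_pos: [0.5497, 0.0241, 0.1939]
wrist_force: [0.9, -0.5, 0.0]
gripper_width: 0.0743
ee_pos: [0.5575, 0.0738, 0.1938]
tool_rot: [-3.137, 0.001, -2.963]
wrist_force: [-0.3, -0.3, -0.0]
gripper_width: 0.0741
```

```bash
python3 -m inch '[[0,0,0,0.5,2.5,-25,79],[0,0,0,0,0,-25,79],[0,0,0,0,0,0,79]]' | grep -E 'ee|wrist'
python3 -m inch '[[0,0,0,0,0,-14,79],[0,0,0,0,0,-14,79],[0,0,0,0,0,0,79]]' | grep -E 'ee|wrist'
python3 -m inch '[[0,0,0,0,0,-14,79],[0,0,0,0,0,-14,79],[0,0,0,0,0,0,79]]' | grep -E 'ee|wrist'
python3 -m inch '[[0,0,0,0,0,-14,79],[0,0,0,0,0,-5,79],[0,0,0,0,0,0,79]]' | grep -E 'ee|wrist'
python3 -m inch '[[0,0,0,0,0,0,50],[0,0,0,0,0,0,50],[0,0,0,0,0,0,50],[0,0,0,0,0,0,50],[0,0,0,0,0,0,50]]'
```

```text
ee_pos: [0.556, 0.0756, 0.1403]
wrist_force: [-0.5, 0.7, -1.8]
ee_pos: [0.5573, 0.0759, 0.1149]
wrist_force: [0.1, -0.8, -0.7]
ee_pos: [0.5575, 0.0764, 0.0873]
wrist_force: [-0.1, 0.1, -0.3]
ee_pos: [0.558, 0.0768, 0.0692]
wrist_force: [-0.8, 0.6, 0.8]
time_s: 48.95
ee_pos: [0.5586, 0.0771, 0.0697]
tool_rot: [-3.137, 0.002, -2.962]
wrist_force: [-1.4, 0.5, 7.8]
gripper_width: 0.0577
grasp_force: 30.0
```

```bash
python3 -m inch '[[0,0,0,0,0,5,45],[0,0,0,0,0,10,45],[0,0,0,0,0,15,45],[0,0,0,0,0,20,45],[0,0,0,0,0,20,45],[0,0,0,0,0,25,45],[0,0,0,-3,0,5,45]]' | grep -E 'ee|wrist|width'
python3 -m inch '[[0,0,0,-10,-13,0,45],[0,0,0,-10,-26,0,45],[0,0,0,-10,-26,0,45],[0,0,0,-10,-26,0,45],[0,0,0,-10,-26,0,45],[0,0,0,-10,-26,0,45],[0,0,0,-10,-26,0,45],[0,0,0,-10,-26,0,45]]' | grep -E 'ee|wrist|width'
python3 -m inch '[[0,0,0,-10,-26,0,45],[0,0,0,-10,-26,0,45],[0,0,0,-10,-26,0,45],[0,0,0,-10,-26,0,45],[0,0,0,-10,-26,0,45],[0,0,0,-10,-26,0,45],[0,0,0,-10,-26,0,45],[0,0,0,0,-26,0,45]]' | grep -E 'ee|wrist|width|rot'
python3 -m inch '[[0,0,0,-10,-26,0,45],[0,0,0,-10,-26,0,45],[0,0,0,0,-6,0,45],[0,0,0,0,0,0,45],[0,0,0,0,0,0,45]]' | grep -E 'ee|wrist|width|rot'
python3 -c "
from h import *
print(r.observe()['qpos'])"; python3 tubs.py
```

```text
ee_pos: [0.5569, 0.0771, 0.173]
wrist_force: [1.2, -0.2, -2.5]
gripper_width: 0.0575
ee_pos: [0.4741, -0.1189, 0.1688]
wrist_force: [0.1, -0.6, -2.2]
gripper_width: 0.0578
ee_pos: [0.4031, -0.3269, 0.1689]
tool_rot: [-3.138, 0.002, -2.963]
wrist_force: [1.0, 0.1, -2.7]
gripper_width: 0.0571
ee_pos: [0.385, -0.3834, 0.1686]
tool_rot: [-3.138, 0.001, -2.963]
wrist_force: [0.7, 0.8, -3.5]
gripper_width: 0.0575
[ 0.12889398  0.3421949   0.73527627  1.84946512 -0.2620081   1.04506957
  2.71725096]
top 395 228 10.8 320.0 [ 0.479 -0.371  0.078]
top 383 193 10.6 305.5 [ 0.572 -0.355  0.078]
top 390 210 51.6 1322.0 [ 0.526 -0.365  0.078]
scene 123 250 13.0 414.0 [ 0.576 -0.354  0.078]
scene 72 238 14.5 94.0 [ 0.497 -0.446  0.078]
scene 104 220 12.4 356.0 [ 0.484 -0.37   0.078]
```

```bash
python3 -m inch '[[0,0,-6,0,0,-15,45],[0,0,-6,0,0,-20,45],[0,0,0,0,0,-25,45],[0,0,0,0,0,-25,45],[0,0,0,0,0,-25,45],[0,0,0,0,0,-20,45],[0,0,0,0,0,-15,45],[0,0,0,0,0,0,45]]' | grep -E 'ee|wrist'
python3 -m inch '[[0,0,0,0,0,-3,45],[0,0,0,0,0,0,45]]' | grep -E 'ee|wrist'
python3 -m inch '[[0,0,0,0,0,-2,45],[0,0,0,0,0,0,45]]' | grep -E 'ee|wrist'
```

```text
ee_pos: [0.3846, -0.3816, 0.0214]
wrist_force: [-0.8, 0.4, -5.1]
ee_pos: [0.3858, -0.3836, 0.0215]
wrist_force: [0.2, -0.4, -3.4]
ee_pos: [0.3857, -0.3839, 0.0195]
wrist_force: [0.1, -0.4, -3.2]
```

```bash
python3 -m inch '[[0,0,0,0,0,-3,45],[0,0,0,0,0,0,45]]' | grep -E 'ee|wrist'
python3 -m inch '[[0,0,0,0,0,-2,45],[0,0,0,0,0,0,45]]' | grep -E 'ee|wrist'
python3 -m inch '[[0,0,0,0,0,-0.7,45],[0,0,0,0,0,0,45]]' | grep -E 'ee|wrist'
```

```text
ee_pos: [0.3853, -0.3838, 0.0158]
wrist_force: [0.2, 0.1, -2.7]
ee_pos: [0.3854, -0.3841, 0.0143]
wrist_force: [-0.5, 1.2, 6.0]
ee_pos: [0.3855, -0.3842, 0.0143]
wrist_force: [-5.1, 6.3, 23.2]
```

Release, rise, and retreat toward the front to leave the cameras a clear view.

```bash
python3 -m inch '[[0,0,0,0,0,0.7,45],[0,0,0,0,0,0,79],[0,0,0,0,0,0,79],[0,0,0,0,0,0,79],[0,0,0,0,0,0,79],[0,0,0,0,0,20,79],[0,0,0,0,0,40,79],[0,0,0,0,0,40,79]]' | grep -E 'ee|wrist|width'
python3 -m inch '[[0,0,0,0,0,40,79],[0,0,0,0,0,40,79],[0,0,-5,-5,30,0,79],[0,0,-5,-5,35,0,79],[0,0,-5,0,35,0,79],[0,0,-5,0,35,0,79],[0,0,0,0,35,0,79],[0,0,0,0,35,0,79]]' | grep -E 'ee|wrist|width'
python3 -m inch '[[0,0,0,0,35,0,79],[0,0,0,0,35,0,79],[0,0,0,0,35,0,79],[0,0,0,0,35,0,79],[0,0,0,0,35,0,79],[0,0,0,0,0,0,79],[0,0,0,0,0,0,79]]' | grep -E 'ee|wrist|width'
python3 tubs.py; python3 -c "
from h import *
snap('scene','s20.png');snap('top','t20.png')"; python3 prof.py s11,s13,s20 t13,t20
python3 - <<'E'
from h import *
# did canvas, bottle, tape move?
a=cv2.imread('pics/t0.png',0).astype(int);b=cv2.imread('pics/t20.png',0).astype(int)
for n,(x0,x1,y0,y1) in dict(canvas=(85,135,205,293),bottle=(125,160,133,172),tape=(316,357,127,166)).items():print(n,np.abs(a-b)[y0:y1,x0:x1].mean().round(1))
E
```

```text
ee_pos: [0.384, -0.3835, 0.1143]
wrist_force: [0.2, 0.5, 0.8]
gripper_width: 0.0742
ee_pos: [0.3751, -0.1841, 0.194]
wrist_force: [1.1, -0.3, 0.8]
gripper_width: 0.0741
ee_pos: [0.3753, -0.0094, 0.194]
wrist_force: [-0.4, -1.0, -0.4]
gripper_width: 0.0741
top 406 263 11.1 342.0 [ 0.385 -0.386  0.078]
top 394 228 11.0 326.0 [ 0.479 -0.371  0.078]
top 383 193 10.6 309.5 [ 0.572 -0.355  0.078]
top 395 226 66.5 1664.5 [ 0.483 -0.373  0.078]
scene 123 250 13.0 411.0 [ 0.576 -0.354  0.078]
scene 104 220 12.4 356.0 [ 0.484 -0.37   0.078]
scene 87 190 12.1 324.0 [ 0.386 -0.385  0.078]
      [1.22 1.24 1.26 1.28 1.3  1.32 1.34 1.36 1.38 1.4  1.42 1.44 1.46 1.48
 1.5 ]
scene s11 0 [127, 123, 113, 92, 78, 83, 118, 119, 86, 34, 32, 50, 70, 75, 84]
scene s11 2 [134, 132, 118, 82, 60, 76, 115, 116, 83, 34, 33, 51, 71, 78, 86]
scene s13 0 [132, 129, 118, 96, 82, 90, 98, 133, 114, 126, 96, 61, 77, 84, 92]
scene s13 2 [140, 137, 122, 86, 63, 82, 100, 134, 112, 123, 92, 63, 80, 87, 95]
scene s20 0 [128, 125, 113, 92, 79, 86, 96, 128, 110, 122, 93, 37, 33, 34, 36]
scene s20 2 [135, 133, 118, 82, 60, 79
[... 365 characters left out ...]
.py", line 11, in <module>
    print(nm,A,c,[int(np.mean([cv2.remap(a,np.float32([[p[0]]]),np.float32([[p[1]]]),1)[0,0,c] for y in np.arange(-.125,-.074,.005) for p in[pix(nm,h(t,y))]])) for t in ts])
                                                                                                                                             ~~~^^^^^^^^^^^
  File "h.py", line 17, in pix
    f,cx,cy,i=K(n); M=T(n) if M is None else M
                      ~^^^
  File "h.py", line 6, in T
    f,cx,cy,i=K(n)
              ~^^^
  File "h.py", line 4, in K
    i=r.camera_info(n); f=192/np.tan(np.radians(i['fovy'])/2); return f,i['cx'],i['cy'],i
ValueError: time passes only in moves, steps and waits
```

```bash
python3 - <<'E'
from h import *
a=cv2.imread('pics/t0.png',0);b=cv2.imread('pics/t20.png',0)
for n,(x0,x1,y0,y1) in dict(canvas=(85,135,205,293),bottle=(125,160,133,172),tape=(316,357,127,166)).items():
  q=cv2.minMaxLoc(cv2.matchTemplate(b[y0-8:y1+8,x0-8:x1+8],a[y0:y1,x0:x1],5));print(n,q[1],q[3][0]-8,q[3][1]-8)
th=np.radians(10.08);o=np.array([.5863,-.0055]);Ri=np.array([[np.cos(th),np.sin(th)],[-np.sin(th),np.cos(th)]])
p=o+Ri.T@np.array([.06,.2]);u,v=map(int,pix('top',(*p,.12)));w=b[v-15:v+16,u-15:u+16];m=(w<40).astype('uint8')
print((u,v),m.sum());ys,xs=np.nonzero(m);print(Ri@(onz('top',u-15+np.median(xs),v-15+np.median(ys),.12)[:2]-o))
E
python3 tubs.py | grep -E '1[0-3]\.'
```

```text
canvas 0.9046778678894043 0 0
bottle 0.998227059841156 0 0
tape 0.9976125955581665 0 0
(169, 194) 34
[0.05937792 0.19751869]
top 406 263 11.1 342.0 [ 0.385 -0.386  0.078]
top 394 228 11.0 326.0 [ 0.479 -0.371  0.078]
top 383 193 10.6 309.5 [ 0.572 -0.355  0.078]
scene 123 250 12.8 409.0 [ 0.576 -0.354  0.078]
scene 104 220 12.4 356.0 [ 0.484 -0.37   0.078]
scene 87 190 12.1 322.5 [ 0.386 -0.385  0.078]
```

All three tubs stand on the mat, the stay ball is still in its locked position, and nothing else has moved. Handing in.

```bash
python3 -c "
from bench import r
print(r.observe()['time_s'],r.job_done())"
```

```text
the job is handed in; nothing more can be done
55.1 None
```

I handed the job in at 55 s: the knob is unscrewed about one and a quarter turns, the bolt is swung down, the lid is up on its locked stay, and all three tubs stand on the mat. The canvas, bottle and tape have not moved. Fingertip force peaked at about 76 N (wrist reading) when the stay reached its stop. No result came back from the judging.

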